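# Reset the tripped breaker behind the mincer with the hook

### The job

The mincer's breaker has tripped: its lever, on the machine's far side, stands halfway. Take the bent hook from the tool rack, reach over the mincer with it and reset the breaker as usual - first push the lever fully down and press it firmly against its lower stop, then lift it from below fully up and press it firmly against its upper stop, without forcing it - then hang the hook back in the rack. Use the hook, not the gripper, on the lever, and leave everything else as it stands.

Things in the scene. Friction and masses are not known exactly. Their poses are not given: they have to be found in the camera images.
- hook: The bent hook, the only tool in the rack whose rod ends in a sideways foot. Beech handle 20 mm (its x) by 24 mm (its y) by 100 mm tall, flat sides; under it a 7 mm round steel rod goes down, then bends square into a foot along the hook's -x. Origin: centre of the handle's underside; z up (foot's centre line at z -130 mm, its end at x -30 mm). 0.1 kg. Hangs within 0.15 rad of the rack's yaw.
- hook_toe (a point): The end of the hook's foot, on the foot's centre line: 30 mm along -x and 130 mm below the hook's origin; the foot is 7 mm thick.
- rack: Fixed tool rack: steel plate 70 mm (x -35 to +35) by 250 mm (y), 8 mm thick, its top 190 mm up, on wooden end panels. Three notches 12 mm wide, open at the -x edge (towards the robot), at y -70, 0 and +70 mm, run from x -35 to +8 mm. A tool hangs with its rod in a notch (x about 0) and its handle's underside on the plate; which tool is where varies. Origin: under the middle, on the table.
- mincer: Electric meat mincer, fixed: white housing 160 mm (x) by 240 mm (y), its top 176 mm high; barrel and feed neck stand out on its -y side as far as y -226 mm, the neck 215 mm high. The breaker is on the +x side, turned away from the robot (its plate and body stand out to x 92 mm). Origin: centre of the housing's underside on the table.
- breaker_pivot (a point): Hinge of the breaker lever, at mincer x 92, y 40, z 105 mm, its line along the mincer's y. The lever stays where it is left; turning it takes 0.09 N m: about 3 N at its end, 4 to 5 N at 20 mm from the hinge. It latches at a stop only if the hook presses it there with 8 N or more for 0.2 s; above 20 N it breaks. The stops are hard.
- breaker_tip (a point): Outer end of the lever, middle of its width and thickness, 38 mm from the hinge. The lever is a paddle 26 mm wide and 6 mm thick that stands out to the mincer's +x. The foot of the hook goes over it to press it down and under it to lift it; pressing on the sloping paddle also pushes the foot outwards a little.
- breaker (a joint): Angle of the lever, rad: 0 is fully down at its lower stop (0.40 rad below level), 0.40 is level, 0.75 is fully up at its upper stop (0.35 rad above level). It starts tripped, between 0.25 and 0.45. Sites: the breaker_pivot is its hinge, the breaker_tip its outer end.
- honing_steel: Bystander in the rack: same handle, straight round rod 9 mm thick and 150 mm long. Origin as for the hook.
- carving_fork: Bystander in the rack: same handle, rod ending in two straight tines. Origin as for the hook.
- espresso_cup: Bystander: white cup, 64 mm wide, 58 mm high, behind the mincer. Origin: centre of its underside.
- spice_jar: Bystander: jar, 54 mm wide, 85 mm high, behind the mincer. Origin: centre of its underside.
- oil_bottle: Bystander: green bottle, 66 mm wide, 220 mm high, behind the mincer. Origin: centre of its underside.
Not all that is in view belongs to the job. Leave any orange look-alike of the hook alone.

How it is judged (in metres and radians):
On the way, in this order (a step that is already met when the one before it is completed fails the run):
1. the lever is fully down and the hook presses it against its lower stop with at least 8 N (value of joint breaker below 0.05 rad and contact force between hook and breaker above 8 N), for 0.2 s.
2. the lever is fully up and the hook presses it against its upper stop with at least 8 N (value of joint breaker above 0.7 rad and contact force between hook and breaker above 8 N), for 0.2 s.
At the end, for the whole second after the job is handed in: The breaker lever is fully up (above 0.69 rad) and the hook hangs at rest in a notch of the rack, let go: upright within 0.12 rad, the underside of its handle on the plate (its origin 184 to 196 mm above the table), its rod inside the notch (value of joint breaker above 0.69 rad and z of hook in the frame of rack between 0.184 and 0.196 m and x of hook in the frame of rack between -0.033 and 0.012 m and y of hook in the frame of rack between -0.085 and 0.085 m and angle between hook's own z axis and vertical below 0.12 rad and linear speed of hook below 0.03 m/s); the robot touches nothing.
It fails at once if more than 20 N between the hook and the breaker lever (contact force between hook and breaker above 20 N).
It fails at once if the gripper or arm touches the breaker lever (contact force between any of the fingers, the arm and breaker above 0.5 N).
It fails at once if a bystander is shifted by more than 30 mm or knocked out of the rack (distance of any of honing_steel, carving_fork, espresso_cup, spice_jar, oil_bottle from where it was at the start of the episode above 0.03 m).
It also fails if it takes over 69 s, if anything falls off the work surface, if the arm or the gripper's body presses on something with over 40 N, if the wrist force passes 120 N, or if a joint passes its speed limit or range.

### The arm

A 6-joint arm with a two-finger parallel gripper is mounted at the origin on the work surface. World frame = base frame: x ahead of the robot, y to its left, z up, the work surface at z = 0. Lengths are in mm, angles in rad, forces in N, time in s.
With the tool pointing down it reaches from about 325 to 1000 mm from the base axis. Payload 5.1 kg.
Tool frame: the origin (TCP) lies on the centre line of the jaws, within the pads' length; the fingertips stand 14 mm ahead of it and the grasp point (between the pads) lies 5 mm behind it; z points along the fingers, x is the direction in which the jaws open and shut, and the axes are right-handed (so a half turn about z gives the same grasp; the last joint's range is limited). The gripper opens to 85 mm and grips with 20 to 120 N. Pads are 22 mm wide; open, the fingers measure 114 mm over their backs; the gripper's body (76 mm by 85 mm) begins 54 mm behind the grasp point. The pads swing forward as they close: fully open they stand 13 mm farther back than shut.
Start: joints at [-1.38, 0.124, 1.65, -0, 1.367, -0.083], TCP at [175.722, -625.785, 245.322] pointing down, gripper open.
Joint ranges: [-2.61, 2.61], [-1.02, 2.33], [0.03, 2.71], [-1.35, 4.49], [0.32, 2.68], [-2.91, 2.91]. Speed limits (rad/s): [2.57, 2.57, 3.14, 3.14, 3.14, 3.14].

### API

Orientations are given as [roll, pitch, yaw] about the fixed x, y, z axes, in that order (R = Rz(yaw) Ry(pitch) Rx(roll)).
In Python, from rig import env gives the robot as it stands.
- The arm moves only by the shell command python3 -m crank 'ROWS' [FORCE]. ROWS is JSON, a list of rows, each an object of numbers: "tx", "ty", "tz": the shift along the tool's x, y, z scaled (see below); "turn": the turn about the tool's z scaled (see below); "grip": the closure, from -1 (fully open) to 1 (shut). A call has exactly 5 rows; each row is the pose to reach, as a shift and turn from the pose measured when the call began, along the tool's axes at that moment, turning the shorter way round; what a row does not reach only later rows make up. The controller multiplies each number of a shift by 20 cm and each number of a turn by pi rad. A row lasts 1/10 s, in which the tool goes at most 50 mm and 8.59 degrees, less where a joint would pass 70% of its speed; a pose out of reach is approached as far as the arm can. A call with a number of a shift or a turn outside -1 to 1 is refused whole. A call with a gripper value outside its range is refused whole. The fingers move at their own pace and stop on an object; FORCE is the grip in N (left out, the last holds). Time passes only in rows, so rows that repeat a pose let the fingers close, or fill a call up. It gives the time, the measured TCP pose, the force and the opening at its end, in the units of the state.
- env.get_state(): the state, without advancing time (a new reading comes with each control period).
- env.read_camera(name): name is "scene" or "top" or "wrist"; returns (picture, depth): 480x640x3 uint8, red, green, blue; 480x640 float32, mm along the optical axis (not along the pixel's ray), 0 where there is no reading.
- env.camera_params(name): a dict with "vfov" (degrees; the focal length in pixels is half the picture's height over the tangent of half this angle, whatever the lens; pixels are square), "cx", "cy" (the principal point, pixels), "k1" (the pictures are not rectified: a ray, as slopes to the right and down, at radius r is drawn at 1 + k1 r^2 times it, then the intrinsics apply), "origin" and "attitude" of the camera in the world. Camera axes: x right, y up, looking along -z (the intrinsics and any distortion apply to the point x, -y, -z); pixel columns grow to the right and rows downward; lengths in mm; the calibration is good to about 2 mm. A picture is of the moment at which its call begins: read the wrist's pose just before it. camera_params takes no time and is no camera call; for the wrist camera it gives the pose at the moment of the call.
- env.finish_job(): hands the job in, once; it reports no verdict.
The state is a dict: "t": time; "q": joint angles; "joint_velocities": joint speeds; "effort": joint torques, N m; "tcp_pos": TCP position; "orientation": TCP orientation; "wrist_force": force on the tool from outside, world axes, zero at the start; "torque": the same for the moment, N m; "gripper_width": finger opening in mm.
Only numpy, scipy, OpenCV 4.12 (cv2) and the standard library are available. Lean on these libraries where they do the work, as an engineer would, in place of code of your own. Each camera call takes 0.05 s, during which the arm holds its last target. There are 200 camera calls.

## Working session

There is one attempt and no reset: what is moved stays moved. The work goes in short steps, Python scripts to look and compute and a shell command to move; the robot and the scene stay as the last step left them, time stands still between calls to the robot, and variables do not carry over. Pictures are saved under pics/ and viewed, about 8 in all and at most 12, crops included, and the job is handed in when it is done.

```bash
ls; mkdir -p pics; cat > h.py <<'E'
import numpy as np, cv2
from scipy.spatial.transform import Rotation as R
from rig import env
def cloud(name):
    p=env.camera_params(name); im,d=env.read_camera(name)
    return im,d,pts(p,d),p
def K(p):
    f=240/np.tan(np.radians(p['vfov'])/2); return f
def att(p):
    a=np.array(p['attitude'],float)
    return a if a.shape==(3,3) else R.from_euler('xyz',a).as_matrix()
def rays(p,uv):
    f=K(p); uv=np.atleast_2d(np.array(uv,float))
    x=(uv[:,0]-p['cx'])/f; y=(uv[:,1]-p['cy'])/f
    a,b=x.copy(),y.copy()
    for _ in range(15):
        s=1+p['k1']*(a*a+b*b); a,b=x/s,y/s
    return np.c_[a,-b,-np.ones(len(a))]@att(p).T
def pts(p,d):
    v,u=np.mgrid[0:480,0:640]
    r=rays(p,np.c_[u.ravel(),v.ravel()])
    return (np.array(p['origin'])+r*d.ravel()[:,None]).reshape(480,640,3)
def save(n,im): cv2.imwrite('pics/'+n+'.png',cv2.cvtColor(im,cv2.COLOR_RGB2BGR))
E
python3 - <<'E'
from h import *
print(env.get_state())
for n in('scene','top','wrist'):
    im,d,P,p=cloud(n); print(n,p,(d>0).mean()); save(n+'0',im); np.savez('pics/'+n+'0.npz',im=im,d=d,P=P)
a=cv2.imread('pics/scene0.png');b=cv2.imread('pics/top0.png')
cv2.imwrite('pics/both.png',cv2.resize(np.vstack([a,b]),(450,600))) 
E
```

```text
pics
{'t': 0.0, 'q': array([-1.37960539e+00,  1.24481141e-01,  1.65165322e+00,  8.37833172e-06,
        1.36748769e+00, -8.26146881e-02]), 'joint_velocities': array([ 9.90092167e-04, -5.02515766e-04,  1.06002594e-03, -9.13302188e-04,
        1.52368222e-03, -5.17883990e-05]), 'effort': array([ 3.63362133e-04, -4.23602307e+01, -3.65457952e+01, -1.00205591e-04,
        6.89872017e-03,  8.07195164e-06]), 'tcp_pos': array([ 175.61440415, -625.23498202,  244.08077186]), 'orientation': array([-3.14141701e+00,  2.02180564e-03, -1.29699222e+00]), 'wrist_force': array([ 0.21197286, -0.13877724,  0.15529175]), 'torque': array([-0.01741111,  0.01706137, -0.02677629]), 'gripper_width': 85.36552931982735}
scene {'vfov': 47.71284763977417, 'cx': 317.62951752018245, 'cy': 236.5984786765056, 'k1': -0.10761448381029552, 'origin': array([1087.26941354,  518.1359435 ,  983.28421277]), 'attitude': array([0.73305675, 0.00974927, 2.29960147])} 0.99595703125
top {'vfov': 44.988885832751166, 'cx': 314.1901324778819, 'cy': 240.22664442724403, 'k1': -0.043333025384614185, 'origin': array([ 315.39583168,   -1.73719149, 1524.99692473]), 'attitude': array([ 0.13935171,  0.00872112, -1.55926503])} 0.995791015625
wrist {'vfov': 59.716255742379936, 'cx': 318.11745601268325, 'cy': 238.37264485310288, 'k1': -0.008547004853335023, 'origin': array([ 251.46559771, -603.38433134,  374.11834993]), 'attitude': array([-0.3126897 ,  0.00236908, -1.29642061])} 0.996181640625
```

View pics/scene0.png

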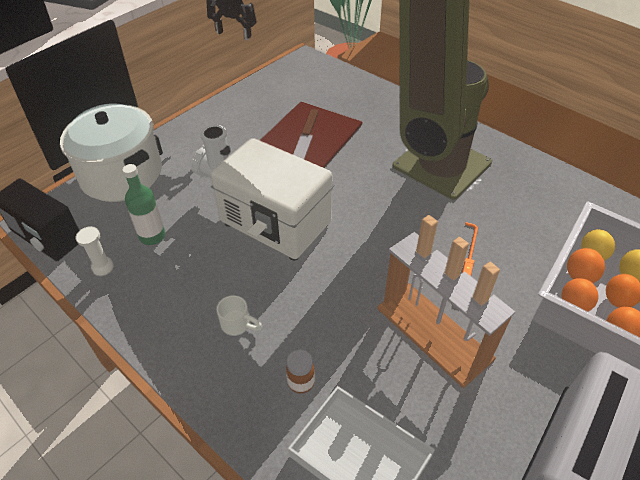

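View pics/top0.png

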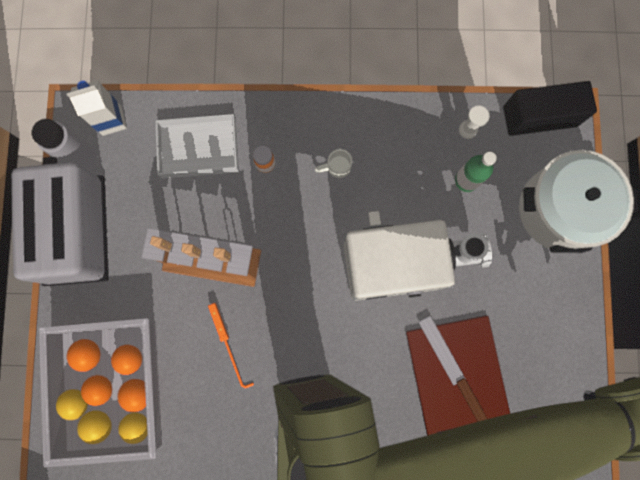

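```bash
cat > m.py <<'E'
from h import *
T=np.load('pics/top0.npz');S=np.load('pics/scene0.npz')
def rect(pts):
    (c,s,a)=cv2.minAreaRect(pts.astype(np.float32)); return np.round(c,1),np.round(s,1),round(a,2)
for nm,D in(('top',T),('scene',S)):
    P=D['P'];im=D['im'].astype(int)
    X,Y,Z=P[...,0],P[...,1],P[...,2]
    # mincer top
    m=(abs(Z-176)<7)&(X>380)&(X<720)&(Y>-330)&(Y<0)
    n,l,st,_=cv2.connectedComponentsWithStats(m.astype(np.uint8)); k=1+st[1:,4].argmax(); m=l==k
    print(nm,'mincer',m.sum(),np.median(Z[m]),rect(P[m][:,:2]))
    m2=(abs(Z-190)<6)&(X>350)&(X<750)&(Y>150)&(Y<550)
    n,l,st,_=cv2.connectedComponentsWithStats(m2.astype(np.uint8)); k=1+st[1:,4].argmax(); mm=m2
    print('rack',mm.sum(),np.median(Z[mm]),rect(P[l==k][:,:2]),st[1:,4])
    m3=(Z>265)&(Z<310)&(X>350)&(X<750)&(Y>150)&(Y<550)
    n,l,st,c=cv2.connectedComponentsWithStats(m3.astype(np.uint8))
    for k in range(1,n):
        if st[k,4]>15:
            q=P[(l==k)&(Z>284)]
            print(' handle',st[k,4],c[k].round(),np.median(Z[l==k]).round(), rect(q[:,:2]) if len(q)>3 else None)
s=cv2.imread('pics/scene0.png')
a=cv2.resize(s[200:390,360:530],None,fx=3,fy=3,interpolation=cv2.INTER_CUBIC)[:570]
b=cv2.resize(s[180:260,200:310],None,fx=2.6,fy=2.6,interpolation=cv2.INTER_CUBIC)
o=np.zeros((570,800,3),np.uint8);o[:a.shape[0],:510]=a;o[:b.shape[0],512:512+b.shape[1]]=b[:,:288]
cv2.imwrite('pics/crop1.png',o)
E
python3 m.py
```

```text
top mincer 6264 174.6749326132408 (array([ 464.3, -189.9]), array([158. , 235.8]), 8.12)
rack 2359 189.5292230693865 (array([472.6, 285.8]), array([251.7,  70.7]), 80.99) [2359]
 handle 128 [157. 242.] 288.0 (array([483.4, 355.1]), array([24.6, 20.1]), 76.95)
 handle 130 [188. 249.] 288.0 (array([469., 286.]), array([23.8, 20.1]), 81.84)
 handle 123 [220. 253.] 289.0 (array([460.3, 215.7]), array([23.5, 19.1]), 82.91)
scene mincer 4567 173.9125094584632 (array([ 470.9, -186. ]), array([158.6, 236.2]), 7.84)
rack 3389 189.32775458326705 (array([476.9, 288.5]), array([251.8,  74.9]), 81.3) [3388    1]
 handle 249 [429. 225.] 285.0 (array([464.7, 220.8]), array([23.7, 21.2]), 79.51)
 handle 265 [459. 247.] 285.0 (array([474.2, 289.1]), array([23.7, 23.1]), 80.55)
 handle 294 [489. 272.] 286.0 (array([489.1, 358.1]), array([24.4, 20.3]), 78.28)
```

View pics/crop1.png

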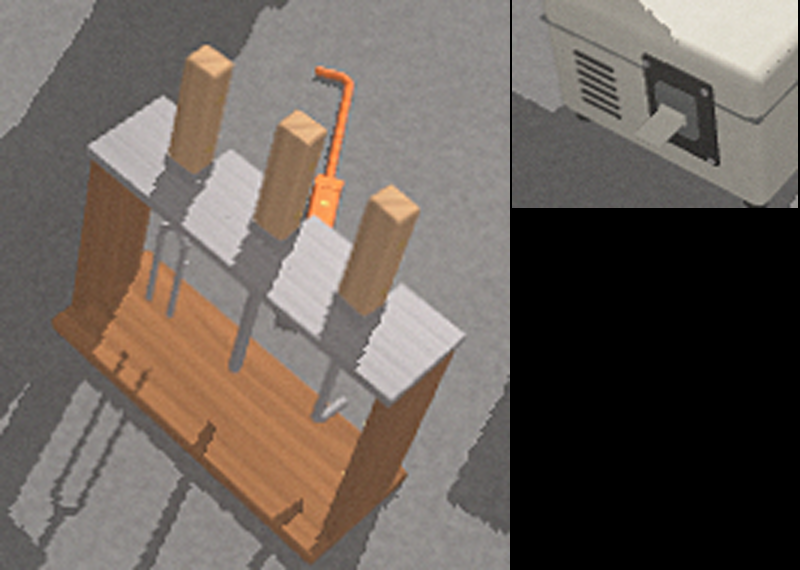

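```bash
cat > plan.py <<'E'
import sys,json
from h import *
# python3 plan.py 'x,y,z,yaw' ...  -> cumulative rows numbers from current measured pose
s=env.get_state(); p=np.array(s['tcp_pos']); o=R.from_euler('xyz',s['orientation']).as_matrix()
print('t',round(s['t'],2),'p',p.round(1),'rpy',np.round(s['orientation'],4),'F',np.round(s['wrist_force'],2),'w',round(s['gripper_width'],1))
for a in sys.argv[1:]:
    v=np.array([float(k) for k in a.split(',')]); cur=np.arctan2(o[1,0],o[0,0])
    d=o.T@(v[:3]-p)/200; dy=(v[3]-cur+np.pi)%(2*np.pi)-np.pi
    print(a,'tx %.3f ty %.3f tz %.3f turn %.3f'%(*d,-dy/np.pi),'dist %.0f'%(np.linalg.norm(d)*200))
    p=v[:3]; o=(R.from_euler('z',v[3])*R.from_euler('x',np.pi)).as_matrix()
E
python3 plan.py 300,-540,420,-1.1 430,-370,430,-0.8 540,-190,430,-0.5 500,20,430,-0.35 485,200,430,-0.217 480,300,430,-0.217
```

```text
t 0.15 p [ 175.6 -625.4  244.3] rpy [-3.1415e+00  1.6000e-03 -1.2970e+00] F [-0.62  0.44 -1.37] w 85.1
300,-540,420,-1.1 tx -0.244 ty -0.714 tz -0.878 turn -0.063 dist 232
430,-370,430,-0.8 tx -0.463 ty -0.965 tz -0.050 turn -0.095 dist 214
540,-190,430,-0.5 tx -0.262 ty -1.022 tz -0.000 turn -0.095 dist 211
500,20,430,-0.35 tx -0.679 ty -0.826 tz -0.000 turn -0.048 dist 214
485,200,430,-0.217 tx -0.379 ty -0.820 tz -0.000 turn -0.042 dist 181
480,300,430,-0.217 tx -0.132 ty -0.483 tz -0.000 turn -0.000 dist 100
```

```bash

python3 -m crank '[{"tx":-0.24,"ty":-0.71,"tz":-0.88,"turn":-0.063,"grip":-1},{"tx":-0.24,"ty":-0.71,"tz":-0.88,"turn":-0.063,"grip":-1},{"tx":-0.24,"ty":-0.71,"tz":-0.88,"turn":-0.063,"grip":-1},{"tx":-0.24,"ty":-0.71,"tz":-0.88,"turn":-0.063,"grip":-1},{"tx":-0.24,"ty":-0.71,"tz":-0.88,"turn":-0.063,"grip":-1}]'
python3 -m crank '[{"tx":-0.46,"ty":-0.96,"tz":-0.05,"turn":-0.095,"grip":-1},{"tx":-0.46,"ty":-0.96,"tz":-0.05,"turn":-0.095,"grip":-1},{"tx":-0.46,"ty":-0.96,"tz":-0.05,"turn":-0.095,"grip":-1},{"tx":-0.46,"ty":-0.96,"tz":-0.05,"turn":-0.095,"grip":-1},{"tx":-0.46,"ty":-0.96,"tz":-0.05,"turn":-0.095,"grip":-1}]'
python3 plan.py 540,-190,430,-0.5 500,20,430,-0.35
```

```text
t: 0.65
tcp_pos: [301.2, -540.0, 424.4]
orientation: [-3.141, -0.003, -1.098]
wrist_force: [-0.9, -0.4, 0.4]
gripper_width: 85.5
t: 1.15
tcp_pos: [432.2, -367.3, 434.8]
orientation: [-3.141, -0.004, -0.795]
wrist_force: [-0.3, -0.7, -0.2]
gripper_width: 85.4
t 1.15 p [ 432.2 -367.3  434.8] rpy [-3.1406 -0.0035 -0.7946] F [-0.31 -0.67 -0.2 ] w 85.4
540,-190,430,-0.5 tx -0.255 ty -1.006 tz 0.024 turn -0.094 dist 208
500,20,430,-0.35 tx -0.679 ty -0.826 tz -0.000 turn -0.048 dist 214
```

Tracking is excellent. Continue to the view over the lever, then on to the rack.

```bash

python3 -m crank '[{"tx":-0.25,"ty":-1,"tz":0.02,"turn":-0.094,"grip":-1},{"tx":-0.25,"ty":-1,"tz":0.02,"turn":-0.094,"grip":-1},{"tx":-0.25,"ty":-1,"tz":0.02,"turn":-0.094,"grip":-1},{"tx":-0.25,"ty":-1,"tz":0.02,"turn":-0.094,"grip":-1},{"tx":-0.25,"ty":-1,"tz":0.02,"turn":-0.094,"grip":-1}]'
python3 - <<'E'
from h import *
im,d,P,p=cloud('wrist'); save('w1',im); np.savez('pics/w1.npz',im=im,d=d,P=P); print(p['origin'])
E
python3 -m crank '[{"tx":-0.68,"ty":-0.83,"tz":0,"turn":-0.048,"grip":-1},{"tx":-0.68,"ty":-0.83,"tz":0,"turn":-0.048,"grip":-1},{"tx":-0.68,"ty":-0.83,"tz":0,"turn":-0.048,"grip":-1},{"tx":-0.68,"ty":-0.83,"tz":0,"turn":-0.048,"grip":-1},{"tx":-0.68,"ty":-0.83,"tz":0,"turn":-0.048,"grip":-1}]'
python3 plan.py 490,180,430,-0.217 480,290,430,-0.217
```

```text
t: 1.65
tcp_pos: [541.4, -188.2, 430.1]
orientation: [-3.141, -0.003, -0.495]
wrist_force: [0.1, -0.9, -0.4]
gripper_width: 85.5
[ 578.2845976  -117.88211444  560.06363097]
t: 2.2
tcp_pos: [499.3, 23.4, 430.1]
orientation: [-3.141, -0.003, -0.343]
wrist_force: [-0.2, -0.9, 0.7]
gripper_width: 85.3
t 2.2 p [499.3  23.4 430.1] rpy [-3.1412e+00 -3.0000e-03 -3.4260e-01] F [-0.17 -0.94  0.66] w 85.3
490,180,430,-0.217 tx -0.307 ty -0.722 tz -0.000 turn -0.040 dist 157
480,290,430,-0.217 tx -0.167 ty -0.526 tz -0.000 turn -0.000 dist 110
```

View pics/w1.png

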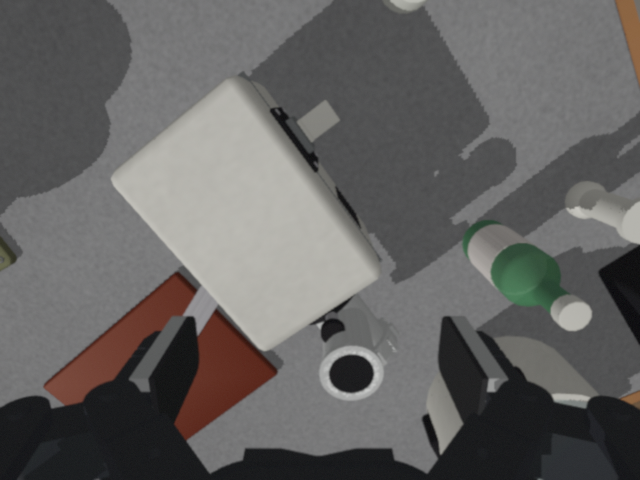

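The wrist view shows the lever paddle sticking out around pixel (318,121), its outer edge from (329,101) to (339,120), and the mincer top at roughly (115–380, 75–350).

```bash

python3 -m crank '[{"tx":-0.31,"ty":-0.72,"tz":0,"turn":-0.04,"grip":-1},{"tx":-0.31,"ty":-0.72,"tz":0,"turn":-0.04,"grip":-1},{"tx":-0.31,"ty":-0.72,"tz":0,"turn":-0.04,"grip":-1},{"tx":-0.45,"ty":-1,"tz":0,"turn":-0.04,"grip":-1},{"tx":-0.45,"ty":-1,"tz":0,"turn":-0.04,"grip":-1}]'
cat > m2.py <<'E'
from h import *
from m import rect
W=np.load('pics/w1.npz');P=W['P'];X,Y,Z=P[...,0],P[...,1],P[...,2]
for lo in(169,172): 
    m=(abs(Z-175)<176-lo)&(X>350)&(X<620)&(Y>-340)&(Y<-30);print('mincer top',m.sum(),np.median(Z[m]),rect(P[m][:,:2]))
m=(Z>150)&(Z<185)&(X>350)&(X<620)&(Y>-330)&(Y<-30)
l=np.zeros((480,640),bool); l[95:145,295:345]=1
m=l&(Z>75)&(Z<130); q=P[m]; print('lever',m.sum(),rect(q[:,:2]))
c,u=np.linalg.eigh(np.cov(q.T));n=u[:,0];print('normal',n.round(3),q.mean(0).round(1))
print('z range',np.percentile(Z[m],[2,50,98]).round(1))
y=0.14; ex=np.array([np.cos(y),np.sin(y)]);a=q[:,:2]@ex; print('tip along ex',np.percentile(a,[1,50,99]).round(1))
E
python3 m2.py 2>&1 | grep -v handle
python3 - <<'E'
from h import *
from m import rect
im,d,P,p=cloud('wrist'); save('w2',im); np.savez('pics/w2.npz',im=im,d=d,P=P); print(p['origin'])
Z=P[...,2];X=P[...,0];Y=P[...,1]
m=(abs(Z-190)<5)&(X>350)&(X<650)&(Y>100)&(Y<500);print('rack',m.sum(),np.median(Z[m]),rect(P[m][:,:2]))
m3=(Z>284)&(Z<300)&(X>350)&(X<650)&(Y>100)&(Y<500)
n,l,st,c=cv2.connectedComponentsWithStats(m3.astype(np.uint8))
for k in range(1,n):
    if st[k,4]>50: print('H',st[k,4],c[k].round(),np.median(Z[l==k]).round(1),rect(P[l==k][:,:2]))
E
python3 plan.py
```

```text
t: 2.7
tcp_pos: [481.6, 243.6, 429.4]
orientation: [3.141, -0.002, -0.215]
wrist_force: [0.1, -1.0, 0.4]
gripper_width: 85.3
top mincer 6264 174.6749326132408 (array([ 464.3, -189.9]), array([158. , 235.8]), 8.12)
rack 2359 189.5292230693865 (array([472.6, 285.8]), array([251.7,  70.7]), 80.99) [2359]
scene mincer 4567 173.9125094584632 (array([ 470.9, -186. ]), array([158.6, 236.2]), 7.84)
rack 3389 189.32775458326705 (array([476.9, 288.5]), array([251.8,  74.9]), 81.3) [3388    1]
mincer top 38284 176.16896634093547 (array([ 470.3, -206.8]), array([156.9, 276. ]), 8.01)
mincer top 37430 176.17596714642266 (array([ 470. , -207.5]), array([155.7, 274.5]), 7.85)
lever 1003 (array([ 568.2, -133.8]), array([44.5, 34.9]), 8.07)
normal [-0.143 -0.018 -0.989] [ 570.3 -133.3  110.1]
z range [107.1 109.4 128.5]
tip along ex [527.9 546.  565.7]
top mincer 6264 174.6749326132408 (array([ 464.3, -189.9]), array([158. , 235.8]), 8.12)
rack 2359 189.5292230693865 (array([472.6, 285.8]), array([251.7,  70.7]), 80.99) [2359]
 handle 128 [157. 242.] 288.0 (array([483.4, 355.1]), array([24.6, 20.1]),
[... 354 characters left out ...]

 handle 249 [429. 225.] 285.0 (array([464.7, 220.8]), array([23.7, 21.2]), 79.51)
 handle 265 [459. 247.] 285.0 (array([474.2, 289.1]), array([23.7, 23.1]), 80.55)
 handle 294 [489. 272.] 286.0 (array([489.1, 358.1]), array([24.4, 20.3]), 78.28)
[497.91421407 321.62055004 559.35232038]
rack 16811 191.33492359944717 (array([474.1, 284.4]), array([242.4,  70.3]), 81.0)
H 1490 [284.  45.] 291.0 (array([485.8, 357.9]), array([24.2, 20.1]), 77.25)
H 1161 [288. 164.] 291.0 (array([471.4, 289. ]), array([24.2, 20.1]), 83.46)
H 959 [299. 264.] 291.0 (array([462.9, 219.9]), array([23.9, 19.9]), 82.65)
t 2.75 p [481.4 244.9 429.2] rpy [-3.1409e+00 -1.5000e-03 -2.1400e-01] F [-0.6  -0.15  0.12] w 85.1
```

View pics/w2.png

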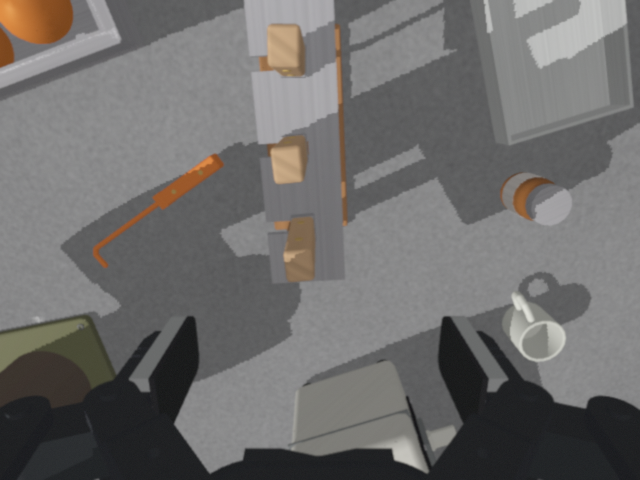

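The view shows the hook handle (pixel 284,45), steel (288,160), fork (298,250), and the orange look-alike lying on the table (left alone). Now move above the hook and descend.

```bash
python3 plan.py 485.6,357.7,429,-0.2225 485.6,357.7,245,-0.2225
```

```text
t 2.75 p [481.4 244.9 429.2] rpy [-3.1409e+00 -1.5000e-03 -2.1400e-01] F [-0.6  -0.15  0.12] w 85.1
485.6,357.7,429,-0.2225 tx -0.099 ty -0.556 tz 0.001 turn 0.003 dist 113
485.6,357.7,245,-0.2225 tx 0.000 ty -0.000 tz 0.920 turn -0.000 dist 184
```

```bash

python3 -m crank '[{"tx":-0.04,"ty":-0.22,"tz":0,"turn":0.003,"grip":-1},{"tx":-0.08,"ty":-0.44,"tz":0,"turn":0.003,"grip":-1},{"tx":-0.099,"ty":-0.556,"tz":0,"turn":0.003,"grip":-1},{"tx":-0.099,"ty":-0.556,"tz":0.12,"turn":0.003,"grip":-1},{"tx":-0.099,"ty":-0.556,"tz":0.3,"turn":0.003,"grip":-1}]'
python3 plan.py 485.6,357.7,245,-0.2225
```

```text
t: 3.25
tcp_pos: [487.8, 357.3, 371.3]
orientation: [-3.138, -0.006, -0.224]
wrist_force: [0.9, 0.5, -0.2]
gripper_width: 85.6
t 3.25 p [487.8 357.3 371.3] rpy [-3.1379 -0.0061 -0.2242] F [ 0.86  0.52 -0.25] w 85.6
485.6,357.7,245,-0.2225 tx -0.015 ty 0.003 tz 0.631 turn -0.001 dist 126
```

```bash

python3 -m crank '[{"tx":-0.015,"ty":0.003,"tz":0.2,"turn":0,"grip":-1},{"tx":-0.015,"ty":0.003,"tz":0.4,"turn":0,"grip":-1},{"tx":-0.015,"ty":0.003,"tz":0.55,"turn":0,"grip":-1},{"tx":-0.015,"ty":0.003,"tz":0.63,"turn":0,"grip":-1},{"tx":-0.015,"ty":0.003,"tz":0.63,"turn":0,"grip":-1}]'
python3 plan.py 485.6,357.7,245,-0.2225
```

```text
t: 3.75
tcp_pos: [485.3, 355.6, 242.1]
orientation: [3.141, -0.002, -0.226]
wrist_force: [-0.6, -0.3, 1.0]
gripper_width: 85.3
t 3.75 p [485.3 355.6 242.1] rpy [ 3.1412e+00 -2.5000e-03 -2.2580e-01] F [-0.62 -0.33  0.99] w 85.3
485.6,357.7,245,-0.2225 tx -0.001 ty -0.011 tz -0.014 turn -0.001 dist 4
```

```bash

python3 -m crank '[{"tx":0,"ty":-0.01,"tz":-0.01,"turn":0,"grip":-1},{"tx":0,"ty":-0.01,"tz":-0.01,"turn":0,"grip":-0.2},{"tx":0,"ty":-0.01,"tz":-0.01,"turn":0,"grip":0.3},{"tx":0,"ty":-0.01,"tz":-0.01,"turn":0,"grip":1},{"tx":0,"ty":-0.01,"tz":-0.01,"turn":0,"grip":1}]' 90
python3 -m crank '[{"tx":0,"ty":0,"tz":0,"turn":0,"grip":1},{"tx":0,"ty":0,"tz":0,"turn":0,"grip":1},{"tx":0,"ty":0,"tz":0,"turn":0,"grip":1},{"tx":0,"ty":0,"tz":0,"turn":0,"grip":1},{"tx":0,"ty":0,"tz":0,"turn":0,"grip":1}]' 90
python3 plan.py
```

```text
t: 4.25
tcp_pos: [485.9, 357.8, 245.0]
orientation: [-3.141, -0.003, -0.226]
wrist_force: [-0.2, -0.4, -0.2]
gripper_width: 28.1
t: 4.75
tcp_pos: [485.9, 357.9, 245.1]
orientation: [-3.141, -0.003, -0.226]
wrist_force: [-0.0, 0.4, 2.0]
gripper_width: 19.0
t 4.75 p [485.9 357.9 245.1] rpy [-3.141  -0.0035 -0.2256] F [-0.04  0.39  1.96] w 19.0
```

```bash
python3 plan.py 485.9,357.9,251,-0.2256 ; python3 plan.py 422,368,251,-0.2256; python3 plan.py 422,368,400,-0.2256
```

```text
t 4.75 p [485.9 357.9 245.1] rpy [-3.141  -0.0035 -0.2256] F [-0.04  0.39  1.96] w 19.0
485.9,357.9,251,-0.2256 tx -0.000 ty -0.000 tz -0.029 turn -0.000 dist 6
t 4.75 p [485.9 357.9 245.1] rpy [-3.141  -0.0035 -0.2256] F [-0.04  0.39  1.96] w 19.0
422,368,251,-0.2256 tx -0.323 ty 0.022 tz -0.031 turn -0.000 dist 65
t 4.75 p [485.9 357.9 245.1] rpy [-3.141  -0.0035 -0.2256] F [-0.04  0.39  1.96] w 19.0
422,368,400,-0.2256 tx -0.320 ty 0.022 tz -0.776 turn -0.000 dist 168
```

```bash

python3 -m crank '[{"tx":0,"ty":0,"tz":-0.03,"turn":0,"grip":1},{"tx":-0.06,"ty":0.004,"tz":-0.03,"turn":0,"grip":1},{"tx":-0.16,"ty":0.011,"tz":-0.03,"turn":0,"grip":1},{"tx":-0.26,"ty":0.018,"tz":-0.03,"turn":0,"grip":1},{"tx":-0.33,"ty":0.022,"tz":-0.03,"turn":0,"grip":1}]'
python3 -m crank '[{"tx":-0.01,"ty":0,"tz":-0.1,"turn":0,"grip":1},{"tx":-0.01,"ty":0,"tz":-0.3,"turn":0,"grip":1},{"tx":-0.01,"ty":0,"tz":-0.5,"turn":0,"grip":1},{"tx":-0.01,"ty":0,"tz":-0.7,"turn":0,"grip":1},{"tx":-0.01,"ty":0,"tz":-0.8,"turn":0,"grip":1}]'
cat > m3.py <<'E'
from h import *
from m import rect
W=np.load('pics/w1.npz');P=W['P'];X,Y,Z=P[...,0],P[...,1],P[...,2]
y=np.radians(8);ex=np.array([np.cos(y),np.sin(y)]);ey=np.array([-ex[1],ex[0]])
m=(abs(Z-176)<4)&(X>350)&(X<620)&(Y>-340)&(Y<-30)
a=P[m][:,:2]@ex;b=P[m][:,:2]@ey
for n,v in(('ex',a),('ey',b)):
    h,e=np.histogram(v,np.arange(v.min()-2,v.max()+4,4)); k=np.where(h>0.3*np.median(h[h>0]))[0]; print(n,v.min().round(1),v.max().round(1),'bulk',e[k[0]].round(1),e[k[-1]+1].round(1))
l=np.zeros((480,640),bool); l[90:150,290:350]=1
m=l&(Z>75)&(Z<112); q=P[m]; print('lever ex',np.percentile(q[:,:2]@ex,[1,99]),'ey',np.percentile(q[:,:2]@ey,[2,50,98]))
A=q[:,:2]@ex; k=np.polyfit(A,q[:,2],1);print('slope',k[0],'z at tip',np.polyval(k,A.max()),np.percentile(q[:,2],[1,99]))
E
python3 m3.py|tail -4; python3 plan.py
python3 - <<'E'
from h import *
im,d,P,p=cloud('wrist');save('w3',im)
im,d,P,p=cloud('scene'); Z=P[...,2];X=P[...,0];Y=P[...,1]
c=im[100:360,330:560]; save('s3',cv2.resize(c,None,fx=2.2,fy=2.2))
np.savez('pics/s3.npz',im=im,P=P)
E
```

```text
t: 5.25
tcp_pos: [418.6, 368.6, 250.7]
orientation: [-3.141, -0.003, -0.225]
wrist_force: [0.2, -0.2, -0.3]
gripper_width: 18.9
t: 5.75
tcp_pos: [415.9, 369.6, 415.7]
orientation: [-3.136, -0.007, -0.224]
wrist_force: [1.0, 0.0, 0.1]
gripper_width: 19.2
ex 359.2 514.0 bulk 361.2 513.2
ey -408.2 -134.0 bulk -366.2 -134.2
lever ex [528.73653658 565.86460158] ey [-224.0613475  -211.34808784 -198.68932439]
slope 0.014023798400974567 z at tip 109.35592179652718 [ 99.19716826 111.6944388 ]
t 5.75 p [415.9 369.6 415.7] rpy [-3.1364 -0.0073 -0.2243] F [0.98 0.02 0.13] w 19.2
```

View pics/s3.png

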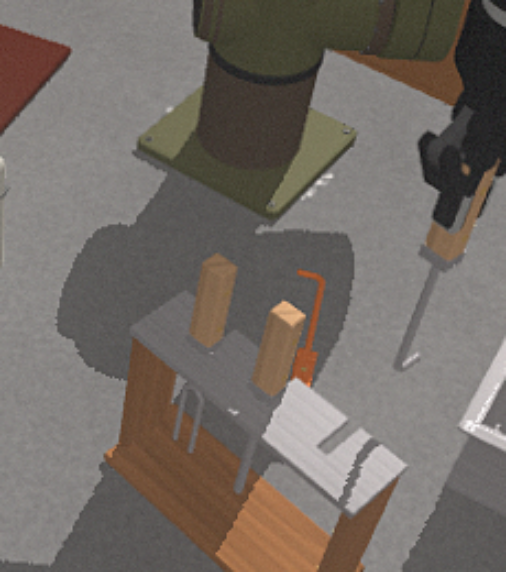

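The scene view shows the hook held vertical in the gripper with its foot (crop pixel 410,360) clear, and the rack with fork and steel undisturbed. Now over to the mincer, high above the handles.

```bash
python3 plan.py 430,290,510,-0.15 480,105,510,0 570,-80,500,0.1396 605,-128,400,0.1396
```

```text
t 5.85 p [416.3 369.8 415.6] rpy [-3.135  -0.0084 -0.2243] F [-0.57  0.19 -0.36] w 19.1
430,290,510,-0.15 tx 0.160 ty 0.371 tz -0.473 turn -0.024 dist 124
480,105,510,0 tx 0.385 ty 0.877 tz 0.000 turn -0.048 dist 192
570,-80,500,0.1396 tx 0.450 ty 0.925 tz 0.050 turn -0.044 dist 206
605,-128,400,0.1396 tx 0.140 ty 0.262 tz 0.500 turn -0.000 dist 116
```

```bash

python3 -m crank '[{"tx":0.02,"ty":0.05,"tz":-0.2,"turn":-0.005,"grip":1},{"tx":0.05,"ty":0.12,"tz":-0.4,"turn":-0.01,"grip":1},{"tx":0.1,"ty":0.23,"tz":-0.47,"turn":-0.015,"grip":1},{"tx":0.16,"ty":0.37,"tz":-0.47,"turn":-0.024,"grip":1},{"tx":0.16,"ty":0.37,"tz":-0.47,"turn":-0.024,"grip":1}]'
python3 -m crank '[{"tx":0.08,"ty":0.18,"tz":0,"turn":-0.01,"grip":1},{"tx":0.16,"ty":0.36,"tz":0,"turn":-0.02,"grip":1},{"tx":0.25,"ty":0.56,"tz":0,"turn":-0.03,"grip":1},{"tx":0.34,"ty":0.76,"tz":0,"turn":-0.04,"grip":1},{"tx":0.385,"ty":0.87,"tz":0,"turn":-0.048,"grip":1}]'
python3 -m crank '[{"tx":0.09,"ty":0.18,"tz":0,"turn":-0.01,"grip":1},{"tx":0.18,"ty":0.37,"tz":0,"turn":-0.02,"grip":1},{"tx":0.28,"ty":0.58,"tz":0,"turn":-0.03,"grip":1},{"tx":0.38,"ty":0.78,"tz":0.02,"turn":-0.04,"grip":1},{"tx":0.45,"ty":0.92,"tz":0.05,"turn":-0.044,"grip":1}]'
python3 plan.py 605,-128,400,0.1396
```

```text
t: 6.35
tcp_pos: [430.2, 288.1, 508.5]
orientation: [-3.137, -0.009, -0.152]
wrist_force: [0.2, 1.0, -0.2]
gripper_width: 19.2
t: 6.85
tcp_pos: [480.2, 102.7, 505.5]
orientation: [-3.139, -0.006, -0.002]
wrist_force: [-0.2, 0.1, -0.3]
gripper_width: 18.8
t: 7.35
tcp_pos: [570.7, -83.2, 492.7]
orientation: [-3.139, -0.003, 0.136]
wrist_force: [-0.2, 0.5, -0.9]
gripper_width: 19.2
t 7.35 p [570.7 -83.2 492.7] rpy [-3.1387 -0.0032  0.1357] F [-0.16  0.46 -0.91] w 19.2
605,-128,400,0.1396 tx 0.138 ty 0.247 tz 0.463 turn -0.001 dist 109
```

```bash

python3 -m crank '[{"tx":0.06,"ty":0.12,"tz":0.05,"turn":-0.001,"grip":1},{"tx":0.138,"ty":0.247,"tz":0.15,"turn":-0.001,"grip":1},{"tx":0.138,"ty":0.247,"tz":0.35,"turn":-0.001,"grip":1},{"tx":0.138,"ty":0.247,"tz":0.55,"turn":-0.001,"grip":1},{"tx":0.138,"ty":0.247,"tz":0.65,"turn":-0.001,"grip":1}]'
python3 - <<'E'
from h import *
im,d,P,p=cloud('scene'); X,Y,Z=P[...,0],P[...,1],P[...,2]
c=im[130:290,190:400]; save('s4',cv2.resize(c,None,fx=3.5,fy=3.5,interpolation=cv2.INTER_CUBIC))
y=np.radians(8);ex=np.array([np.cos(y),np.sin(y)]);ey=np.array([-ex[1],ex[0]])
s=env.get_state();t=s['tcp_pos'];print(t,t[:2]@ex,t[:2]@ey)
A=P[...,:2]@ex;B=P[...,:2]@ey
m=(abs(A-t[:2]@ex+15)<40)&(abs(B-t[:2]@ey)<25)&(Z<t[2]-60)&(Z>135)
np.savez('pics/s4.npz',im=im,P=P)
for z in range(140,300,10):
    k=m&(abs(Z-z)<5)
    if k.sum()>2: print(z,k.sum(),A[k].min().round(1),np.median(A[k]).round(1),A[k].max().round(1),np.median(B[k]).round(1))
E
python3 plan.py
```

```text
t: 7.85
tcp_pos: [603.5, -126.8, 354.6]
orientation: [-3.134, 0.006, 0.139]
wrist_force: [-0.1, 0.0, -0.8]
gripper_width: 19.2
[ 602.67511797 -126.39972551  351.7470445 ] 579.2184833865279 -209.04577711091343
140 5 524.6 525.4 526.1 -220.2
150 8 524.2 524.6 525.1 -200.4
170 33 551.2 565.8 584.0 -207.1
180 12 558.9 582.8 585.3 -206.8
190 12 579.7 583.4 585.3 -206.7
200 14 577.1 582.7 585.3 -207.3
210 10 580.9 583.9 584.5 -208.0
220 13 580.2 583.2 585.9 -207.2
230 13 580.8 583.6 586.3 -207.0
240 13 579.4 583.1 585.3 -207.6
250 15 577.3 582.9 585.9 -208.6
260 11 581.2 583.8 586.3 -207.5
270 15 579.0 584.0 586.1 -208.1
280 14 579.5 583.7 587.0 -208.5
290 6 580.7 584.6 586.2 -207.5
t 7.9 p [ 602.7 -126.4  351.7] rpy [-3.1322  0.01    0.1389] F [-0.15  0.93 -4.35] w 19.0
```

View pics/s4.png

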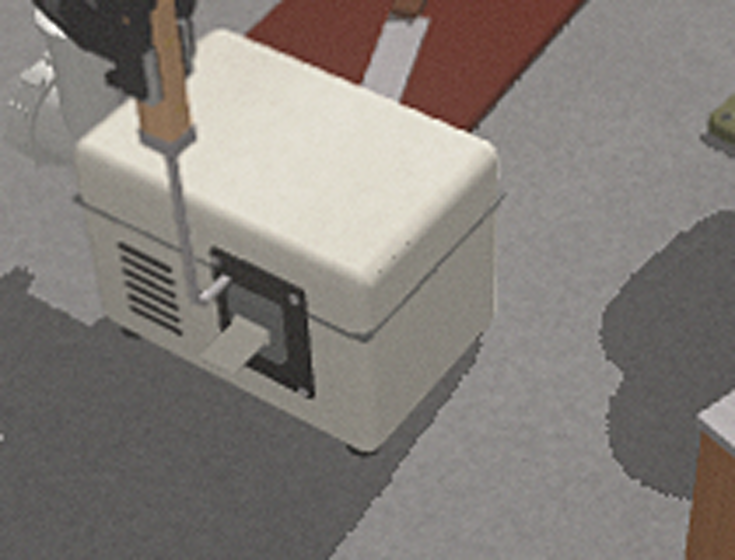

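```bash
python3 -m crank '[{"tx":0,"ty":0,"tz":0.05,"turn":0,"grip":1},{"tx":0,"ty":0,"tz":0.1,"turn":0,"grip":1},{"tx":0,"ty":0,"tz":0.15,"turn":0,"grip":1},{"tx":0,"ty":0,"tz":0.17,"turn":0,"grip":1},{"tx":0,"ty":0,"tz":0.17,"turn":0,"grip":1}]' 100
python3 plan.py 604.8,-128,304,0.1396
python3 - <<'E'
from h import *
S=np.load('pics/s4.npz');P=S['P']
y=np.radians(8);ex=np.array([np.cos(y),np.sin(y)]);ey=np.array([-ex[1],ex[0]])
A=P[...,:2]@ex;B=P[...,:2]@ey;Z=P[...,2]
m=(Z>85)&(Z<125)&(A>534)&(A<600)&(abs(B+208)<30)
q=m
print(m.sum(),np.percentile(A[m],[1,50,99]),np.percentile(B[m],[2,50,98]))
k=np.polyfit(A[m],Z[m],1);print(k[0],np.polyval(k,[529,550,570]))
E
```

```text
t: 8.4
tcp_pos: [602.3, -126.1, 317.7]
orientation: [-3.132, 0.01, 0.139]
wrist_force: [0.1, -0.2, -0.5]
gripper_width: 18.6
t 8.4 p [ 602.3 -126.1  317.7] rpy [-3.1322  0.01    0.1389] F [ 0.13 -0.23 -0.51] w 18.6
604.8,-128,304,0.1396 tx 0.012 ty 0.012 tz 0.068 turn -0.000 dist 14
161 [534.50584581 551.80658449 569.12438688] [-223.41495901 -210.66609397 -198.02527872]
-0.05417986550561164 [107.97172356 106.83394638 105.75034907]
```

```bash
python3 -m crank '[{"tx":0.008,"ty":0.014,"tz":0.01,"turn":0,"grip":1},{"tx":0.008,"ty":0.014,"tz":0.03,"turn":0,"grip":1},{"tx":0.008,"ty":0.014,"tz":0.05,"turn":0,"grip":1},{"tx":0.008,"ty":0.014,"tz":0.07,"turn":0,"grip":1},{"tx":0.008,"ty":0.014,"tz":0.07,"turn":0,"grip":1}]'
python3 -m crank '[{"tx":0,"ty":0,"tz":0.005,"turn":0,"grip":1},{"tx":0,"ty":0,"tz":0.01,"turn":0,"grip":1},{"tx":0,"ty":0,"tz":0.015,"turn":0,"grip":1},{"tx":0,"ty":0,"tz":0.02,"turn":0,"grip":1},{"tx":0,"ty":0,"tz":0.025,"turn":0,"grip":1}]'
python3 plan.py
```

```text
t: 8.9
tcp_pos: [603.7, -128.4, 302.6]
orientation: [-3.132, 0.011, 0.139]
wrist_force: [-0.1, 0.6, -0.4]
gripper_width: 19.1
t: 9.4
tcp_pos: [603.7, -128.4, 297.6]
orientation: [-3.132, 0.011, 0.139]
wrist_force: [0.4, 0.4, -1.1]
gripper_width: 18.6
t 9.4 p [ 603.7 -128.4  297.6] rpy [-3.1316  0.0112  0.1389] F [ 0.36  0.41 -1.09] w 18.6
```

```bash
python3 -m crank '[{"tx":0,"ty":0,"tz":0.005,"turn":0,"grip":1},{"tx":0,"ty":0,"tz":0.01,"turn":0,"grip":1},{"tx":0,"ty":0,"tz":0.015,"turn":0,"grip":1},{"tx":0,"ty":0,"tz":0.02,"turn":0,"grip":1},{"tx":0,"ty":0,"tz":0.02,"turn":0,"grip":1}]'
python3 plan.py
python3 -m crank '[{"tx":0,"ty":0,"tz":0.005,"turn":0,"grip":1},{"tx":0,"ty":0,"tz":0.01,"turn":0,"grip":1},{"tx":0,"ty":0,"tz":0.01,"turn":0,"grip":1},{"tx":0,"ty":0,"tz":0.01,"turn":0,"grip":1},{"tx":0,"ty":0,"tz":0.01,"turn":0,"grip":1}]'
python3 plan.py
```

```text
t: 9.9
tcp_pos: [603.9, -128.4, 294.1]
orientation: [-3.132, 0.01, 0.139]
wrist_force: [-0.1, 0.9, 2.2]
gripper_width: 18.9
t 9.9 p [ 603.9 -128.4  294.1] rpy [-3.1319  0.0103  0.1389] F [-0.11  0.85  2.2 ] w 18.9
t: 10.4
tcp_pos: [603.9, -128.4, 292.1]
orientation: [-3.132, 0.01, 0.139]
wrist_force: [0.4, 0.3, 2.9]
gripper_width: 19.0
t 10.4 p [ 603.9 -128.4  292.1] rpy [-3.1319  0.0102  0.1389] F [0.35 0.33 2.94] w 19.0
```

```bash
python3 -m crank '[{"tx":0,"ty":0,"tz":0.005,"turn":0,"grip":1},{"tx":0,"ty":0,"tz":0.01,"turn":0,"grip":1},{"tx":0,"ty":0,"tz":0.01,"turn":0,"grip":1},{"tx":0,"ty":0,"tz":0.01,"turn":0,"grip":1},{"tx":0,"ty":0,"tz":0.01,"turn":0,"grip":1}]'
python3 plan.py
python3 -m crank '[{"tx":0,"ty":0,"tz":0.003,"turn":0,"grip":1},{"tx":0,"ty":0,"tz":0.005,"turn":0,"grip":1},{"tx":0,"ty":0,"tz":0.005,"turn":0,"grip":1},{"tx":0,"ty":0,"tz":0.005,"turn":0,"grip":1},{"tx":0,"ty":0,"tz":0.005,"turn":0,"grip":1}]'
python3 plan.py
```

```text
t: 10.9
tcp_pos: [603.8, -128.4, 290.0]
orientation: [-3.132, 0.01, 0.139]
wrist_force: [0.0, -0.4, 2.1]
gripper_width: 18.9
t 10.9 p [ 603.8 -128.4  290. ] rpy [-3.1319  0.0105  0.1389] F [ 0.01 -0.4   2.11] w 18.9
t: 11.4
tcp_pos: [603.8, -128.4, 288.9]
orientation: [-3.132, 0.011, 0.139]
wrist_force: [-0.7, -0.3, 3.4]
gripper_width: 19.1
t 11.4 p [ 603.8 -128.4  288.9] rpy [-3.1319  0.0105  0.1388] F [-0.7  -0.27  3.41] w 19.1
```

```bash
python3 -m crank '[{"tx":0,"ty":0,"tz":0.003,"turn":0,"grip":1},{"tx":0,"ty":0,"tz":0.005,"turn":0,"grip":1},{"tx":0,"ty":0,"tz":0.005,"turn":0,"grip":1},{"tx":0,"ty":0,"tz":0.005,"turn":0,"grip":1},{"tx":0,"ty":0,"tz":0.005,"turn":0,"grip":1}]'
python3 plan.py
python3 -m crank '[{"tx":0,"ty":0,"tz":0.003,"turn":0,"grip":1},{"tx":0,"ty":0,"tz":0.005,"turn":0,"grip":1},{"tx":0,"ty":0,"tz":0.005,"turn":0,"grip":1},{"tx":0,"ty":0,"tz":0.005,"turn":0,"grip":1},{"tx":0,"ty":0,"tz":0.005,"turn":0,"grip":1}]'
python3 plan.py
```

```text
t: 11.9
tcp_pos: [603.7, -128.3, 287.8]
orientation: [-3.132, 0.011, 0.139]
wrist_force: [-0.5, 0.6, 3.7]
gripper_width: 19.5
t 11.9 p [ 603.7 -128.3  287.8] rpy [-3.1318  0.0108  0.1388] F [-0.46  0.56  3.65] w 19.5
t: 12.4
tcp_pos: [603.9, -128.3, 286.8]
orientation: [-3.132, 0.01, 0.139]
wrist_force: [1.5, 0.6, 2.4]
gripper_width: 19.0
t 12.4 p [ 603.9 -128.3  286.8] rpy [-3.132   0.0101  0.1389] F [1.51 0.59 2.42] w 19.0
```

```bash
python3 -m crank '[{"tx":0,"ty":0,"tz":0.003,"turn":0,"grip":1},{"tx":0,"ty":0,"tz":0.005,"turn":0,"grip":1},{"tx":0,"ty":0,"tz":0.005,"turn":0,"grip":1},{"tx":0,"ty":0,"tz":0.005,"turn":0,"grip":1},{"tx":0,"ty":0,"tz":0.005,"turn":0,"grip":1}]'
python3 -m crank '[{"tx":0,"ty":0,"tz":0.003,"turn":0,"grip":1},{"tx":0,"ty":0,"tz":0.005,"turn":0,"grip":1},{"tx":0,"ty":0,"tz":0.005,"turn":0,"grip":1},{"tx":0,"ty":0,"tz":0.005,"turn":0,"grip":1},{"tx":0,"ty":0,"tz":0.005,"turn":0,"grip":1}]'
python3 plan.py
```

```text
t: 12.9
tcp_pos: [604.0, -128.4, 286.3]
orientation: [-3.132, 0.01, 0.139]
wrist_force: [0.3, 0.1, 4.7]
gripper_width: 19.0
t: 13.4
tcp_pos: [604.0, -128.4, 286.2]
orientation: [-3.133, 0.009, 0.139]
wrist_force: [-0.9, 0.8, 5.8]
gripper_width: 18.8
t 13.4 p [ 604.  -128.4  286.2] rpy [-3.1325  0.0092  0.1388] F [-0.87  0.79  5.78] w 18.8
```

At the lower stop (z no longer falls). Press harder: 2 mm ahead of measured.

```bash
python3 -m crank '[{"tx":0,"ty":0,"tz":0.006,"turn":0,"grip":1},{"tx":0,"ty":0,"tz":0.008,"turn":0,"grip":1},{"tx":0,"ty":0,"tz":0.01,"turn":0,"grip":1},{"tx":0,"ty":0,"tz":0.01,"turn":0,"grip":1},{"tx":0,"ty":0,"tz":0.01,"turn":0,"grip":1}]'
python3 plan.py
```

```text
t: 13.9
tcp_pos: [604.1, -128.4, 286.1]
orientation: [-3.133, 0.008, 0.139]
wrist_force: [-0.8, 0.4, 8.9]
gripper_width: 19.6
t 13.9 p [ 604.1 -128.4  286.1] rpy [-3.133   0.0083  0.1389] F [-0.84  0.36  8.87] w 19.6
```

```bash
python3 -m crank '[{"tx":0,"ty":0,"tz":0.01,"turn":0,"grip":1},{"tx":0,"ty":0,"tz":0.013,"turn":0,"grip":1},{"tx":0,"ty":0,"tz":0.014,"turn":0,"grip":1},{"tx":0,"ty":0,"tz":0.014,"turn":0,"grip":1},{"tx":0,"ty":0,"tz":0.014,"turn":0,"grip":1}]'
python3 - <<'E'
from h import *
for i in range(5):
    im,d=env.read_camera('scene'); s=env.get_state(); print(s['t'],s['wrist_force'].round(2),s['tcp_pos'].round(1))
p=env.camera_params('scene');P=pts(p,d);np.savez('pics/s5.npz',im=im,P=P)
c=im[150:270,200:330]; save('s5',cv2.resize(c,None,fx=4,fy=4,interpolation=cv2.INTER_CUBIC))
E
```

```text
t: 14.4
tcp_pos: [604.2, -128.4, 285.9]
orientation: [-3.134, 0.007, 0.139]
wrist_force: [-2.1, 0.6, 11.4]
gripper_width: 18.9
14.45 [-3.43 -0.71 11.47] [ 604.2 -128.4  286. ]
14.5 [-1.82 -0.1  11.21] [ 604.2 -128.4  285.9]
14.55 [-2.61  0.56 11.65] [ 604.2 -128.4  285.9]
14.6 [-2.08  0.28 11.56] [ 604.2 -128.4  286. ]
14.65 [-2.14  1.31 11.73] [ 604.2 -128.4  286. ]
```

View pics/s5.png

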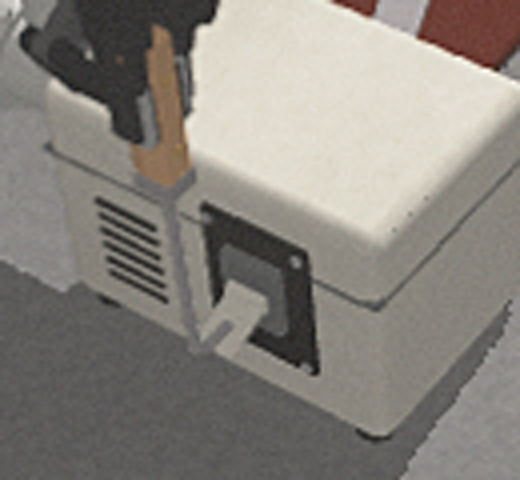

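Lever down, foot pressing on it (crop pixel 225,330); ~11.5 N held at a fixed z over 0.25 s. Now up, out, under.

```bash
python3 -m crank '[{"tx":0,"ty":0,"tz":-0.04,"turn":0,"grip":1},{"tx":0,"ty":0,"tz":-0.06,"turn":0,"grip":1},{"tx":0.05,"ty":0,"tz":-0.06,"turn":0,"grip":1},{"tx":0.1,"ty":0,"tz":-0.06,"turn":0,"grip":1},{"tx":0.15,"ty":0,"tz":-0.06,"turn":0,"grip":1}]'
python3 -m crank '[{"tx":0,"ty":0,"tz":0,"turn":0,"grip":1},{"tx":0,"ty":0,"tz":0.05,"turn":0,"grip":1},{"tx":0,"ty":0,"tz":0.1,"turn":0,"grip":1},{"tx":0,"ty":0,"tz":0.14,"turn":0,"grip":1},{"tx":0,"ty":0,"tz":0.165,"turn":0,"grip":1}]'
python3 -m crank '[{"tx":0,"ty":0,"tz":0,"turn":0,"grip":1},{"tx":0,"ty":0,"tz":0,"turn":0,"grip":1},{"tx":0,"ty":0,"tz":0,"turn":0,"grip":1},{"tx":0,"ty":0,"tz":0,"turn":0,"grip":1},{"tx":0,"ty":0,"tz":0,"turn":0,"grip":1}]'
python3 plan.py 604.1,-128.4,264,0.139
```

```text
t: 15.15
tcp_pos: [634.7, -124.1, 296.6]
orientation: [-3.133, 0.008, 0.139]
wrist_force: [0.2, 0.1, -0.6]
gripper_width: 19.0
t: 15.65
tcp_pos: [633.6, -123.7, 261.6]
orientation: [-3.132, 0.011, 0.139]
wrist_force: [-0.4, 0.6, -1.7]
gripper_width: 19.2
t: 16.15
tcp_pos: [633.8, -123.8, 262.2]
orientation: [-3.132, 0.01, 0.139]
wrist_force: [-0.2, 0.0, -0.6]
gripper_width: 18.9
t 16.15 p [ 633.8 -123.8  262.2] rpy [-3.1324  0.0098  0.1388] F [-0.21  0.05 -0.61] w 18.9
604.1,-128.4,264,0.139 tx -0.150 ty 0.002 tz -0.008 turn -0.000 dist 30
```

```bash
python3 -m crank '[{"tx":-0.03,"ty":0,"tz":0,"turn":0,"grip":1},{"tx":-0.06,"ty":0,"tz":0,"turn":0,"grip":1},{"tx":-0.1,"ty":0,"tz":0,"turn":0,"grip":1},{"tx":-0.13,"ty":0.002,"tz":0,"turn":0,"grip":1},{"tx":-0.145,"ty":0.002,"tz":0,"turn":0,"grip":1}]'
python3 -m crank '[{"tx":0,"ty":0,"tz":-0.01,"turn":0,"grip":1},{"tx":0,"ty":0,"tz":-0.02,"turn":0,"grip":1},{"tx":0,"ty":0,"tz":-0.03,"turn":0,"grip":1},{"tx":0,"ty":0,"tz":-0.03,"turn":0,"grip":1},{"tx":0,"ty":0,"tz":-0.03,"turn":0,"grip":1}]'
python3 - <<'E'
from h import *
im,d,P,p=cloud('scene'); np.savez('pics/s6.npz',im=im,P=P)
c=im[150:270,200:330]; save('s6',cv2.resize(c,None,fx=4,fy=4,interpolation=cv2.INTER_CUBIC))
E
python3 plan.py
```

```text
t: 16.65
tcp_pos: [604.4, -128.4, 262.6]
orientation: [-3.133, 0.01, 0.138]
wrist_force: [-0.2, -0.3, -1.7]
gripper_width: 19.5
t: 17.15
tcp_pos: [604.6, -128.4, 268.7]
orientation: [-3.133, 0.01, 0.139]
wrist_force: [-0.1, -0.1, -1.1]
gripper_width: 19.3
t 17.2 p [ 604.5 -128.4  268.5] rpy [-3.1324  0.0098  0.1385] F [-0.21  0.39 -0.11] w 18.8
```

View pics/s6.png

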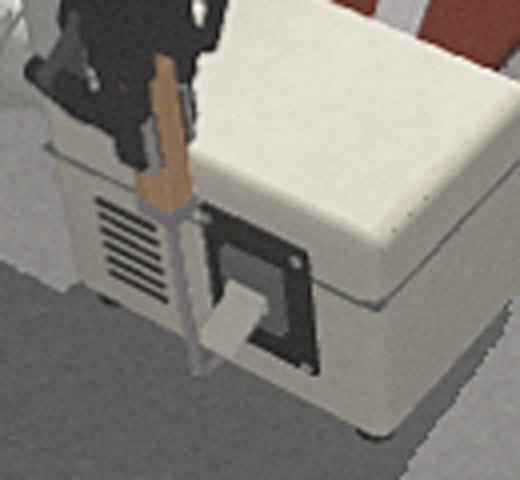

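The foot (crop pixel ~205,370) is under the paddle, which still stands down. Lifting now.

```bash
python3 -m crank '[{"tx":0,"ty":0,"tz":-0.006,"turn":0,"grip":1},{"tx":0,"ty":0,"tz":-0.012,"turn":0,"grip":1},{"tx":0,"ty":0,"tz":-0.018,"turn":0,"grip":1},{"tx":0,"ty":0,"tz":-0.024,"turn":0,"grip":1},{"tx":0,"ty":0,"tz":-0.03,"turn":0,"grip":1}]'
python3 -m crank '[{"tx":0,"ty":0,"tz":-0.006,"turn":0,"grip":1},{"tx":0,"ty":0,"tz":-0.012,"turn":0,"grip":1},{"tx":0,"ty":0,"tz":-0.018,"turn":0,"grip":1},{"tx":0,"ty":0,"tz":-0.024,"turn":0,"grip":1},{"tx":0,"ty":0,"tz":-0.03,"turn":0,"grip":1}]'
python3 plan.py
```

```text
t: 17.7
tcp_pos: [605.0, -128.3, 274.4]
orientation: [-3.132, 0.009, 0.139]
wrist_force: [2.6, 1.4, -4.3]
gripper_width: 18.8
t: 18.2
tcp_pos: [605.1, -128.3, 280.6]
orientation: [-3.132, 0.008, 0.139]
wrist_force: [1.4, -0.4, -4.0]
gripper_width: 18.7
t 18.2 p [ 605.1 -128.3  280.6] rpy [-3.1323  0.0085  0.1386] F [ 1.41 -0.38 -4.  ] w 18.7
```

```bash
python3 -m crank '[{"tx":0,"ty":0,"tz":-0.005,"turn":0,"grip":1},{"tx":0,"ty":0,"tz":-0.01,"turn":0,"grip":1},{"tx":0,"ty":0,"tz":-0.015,"turn":0,"grip":1},{"tx":0,"ty":0,"tz":-0.02,"turn":0,"grip":1},{"tx":0,"ty":0,"tz":-0.02,"turn":0,"grip":1}]'
python3 -m crank '[{"tx":0,"ty":0,"tz":-0.005,"turn":0,"grip":1},{"tx":0,"ty":0,"tz":-0.01,"turn":0,"grip":1},{"tx":0,"ty":0,"tz":-0.01,"turn":0,"grip":1},{"tx":0,"ty":0,"tz":-0.01,"turn":0,"grip":1},{"tx":0,"ty":0,"tz":-0.01,"turn":0,"grip":1}]'
python3 -m crank '[{"tx":0,"ty":0,"tz":-0.003,"turn":0,"grip":1},{"tx":0,"ty":0,"tz":-0.006,"turn":0,"grip":1},{"tx":0,"ty":0,"tz":-0.006,"turn":0,"grip":1},{"tx":0,"ty":0,"tz":-0.006,"turn":0,"grip":1},{"tx":0,"ty":0,"tz":-0.006,"turn":0,"grip":1}]'
python3 plan.py
```

```text
t: 18.7
tcp_pos: [605.2, -128.4, 284.8]
orientation: [-3.132, 0.008, 0.139]
wrist_force: [1.8, 0.1, -4.3]
gripper_width: 18.9
t: 19.2
tcp_pos: [605.2, -128.4, 286.9]
orientation: [-3.132, 0.008, 0.139]
wrist_force: [2.3, 0.1, -4.5]
gripper_width: 18.7
t: 19.7
tcp_pos: [605.2, -128.4, 288.1]
orientation: [-3.132, 0.008, 0.139]
wrist_force: [1.5, 1.8, -3.3]
gripper_width: 19.1
t 19.7 p [ 605.2 -128.4  288.1] rpy [-3.1323  0.0083  0.1385] F [ 1.54  1.76 -3.31] w 19.1
```

```bash
python3 -m crank '[{"tx":0,"ty":0,"tz":-0.003,"turn":0,"grip":1},{"tx":0,"ty":0,"tz":-0.007,"turn":0,"grip":1},{"tx":0,"ty":0,"tz":-0.007,"turn":0,"grip":1},{"tx":0,"ty":0,"tz":-0.007,"turn":0,"grip":1},{"tx":0,"ty":0,"tz":-0.007,"turn":0,"grip":1}]'
python3 -m crank '[{"tx":0,"ty":0,"tz":-0.003,"turn":0,"grip":1},{"tx":0,"ty":0,"tz":-0.007,"turn":0,"grip":1},{"tx":0,"ty":0,"tz":-0.007,"turn":0,"grip":1},{"tx":0,"ty":0,"tz":-0.007,"turn":0,"grip":1},{"tx":0,"ty":0,"tz":-0.007,"turn":0,"grip":1}]'
python3 -m crank '[{"tx":0,"ty":0,"tz":-0.003,"turn":0,"grip":1},{"tx":0,"ty":0,"tz":-0.007,"turn":0,"grip":1},{"tx":0,"ty":0,"tz":-0.007,"turn":0,"grip":1},{"tx":0,"ty":0,"tz":-0.007,"turn":0,"grip":1},{"tx":0,"ty":0,"tz":-0.007,"turn":0,"grip":1}]'
python3 plan.py
```

```text
t: 20.2
tcp_pos: [605.1, -128.4, 289.6]
orientation: [-3.132, 0.008, 0.139]
wrist_force: [0.8, 0.8, -3.5]
gripper_width: 18.9
t: 20.7
tcp_pos: [605.1, -128.4, 291.0]
orientation: [-3.132, 0.009, 0.139]
wrist_force: [1.7, 1.0, -3.9]
gripper_width: 19.1
t: 21.2
tcp_pos: [605.0, -128.4, 292.4]
orientation: [-3.132, 0.009, 0.139]
wrist_force: [0.5, 0.0, -4.7]
gripper_width: 18.9
t 21.2 p [ 605.  -128.4  292.4] rpy [-3.1323  0.009   0.1385] F [ 0.46  0.02 -4.71] w 18.9
```

```bash
python3 -m crank '[{"tx":0,"ty":0,"tz":-0.003,"turn":0,"grip":1},{"tx":0,"ty":0,"tz":-0.007,"turn":0,"grip":1},{"tx":0,"ty":0,"tz":-0.007,"turn":0,"grip":1},{"tx":0,"ty":0,"tz":-0.007,"turn":0,"grip":1},{"tx":0,"ty":0,"tz":-0.007,"turn":0,"grip":1}]'
python3 -m crank '[{"tx":0,"ty":0,"tz":-0.003,"turn":0,"grip":1},{"tx":0,"ty":0,"tz":-0.007,"turn":0,"grip":1},{"tx":0,"ty":0,"tz":-0.007,"turn":0,"grip":1},{"tx":0,"ty":0,"tz":-0.007,"turn":0,"grip":1},{"tx":0,"ty":0,"tz":-0.007,"turn":0,"grip":1}]'
python3 plan.py
```

```text
t: 21.7
tcp_pos: [604.8, -128.4, 293.0]
orientation: [-3.132, 0.01, 0.139]
wrist_force: [1.6, -0.1, -9.3]
gripper_width: 19.0
t: 22.2
tcp_pos: [604.6, -128.3, 293.3]
orientation: [-3.131, 0.011, 0.138]
wrist_force: [2.2, -0.8, -15.4]
gripper_width: 18.8
t 22.2 p [ 604.6 -128.3  293.3] rpy [-3.1313  0.0111  0.1385] F [  2.24  -0.79 -15.38] w 18.8
```

At the upper stop: 15 N. Hold without pushing further and check.

```bash
python3 - <<'E'
from h import *
for i in range(6):
    im,d=env.read_camera('scene'); s=env.get_state(); print(round(s['t'],2),s['wrist_force'].round(2),s['tcp_pos'].round(1))
p=env.camera_params('scene');P=pts(p,d);np.savez('pics/s7.npz',im=im,P=P)
y=np.radians(8);ex=np.array([np.cos(y),np.sin(y)]);ey=np.array([-ex[1],ex[0]])
for n in('s4','s5','s6','s7'):
    P=np.load(f'pics/{n}.npz')['P'];A=P[...,:2]@ex;B=P[...,:2]@ey;Z=P[...,2]
    m=(Z>80)&(Z<140)&(A>536)&(A<575)&(B>-223)&(B<-199)
    k=np.polyfit(A[m],Z[m],1);print(n,m.sum(),'slope deg',np.arctan(k[0]),'joint',0.4+np.arctan(k[0]))
c=im[150:270,200:330]; save('s7',cv2.resize(c,None,fx=4,fy=4,interpolation=cv2.INTER_CUBIC))
E
```

```text
22.25 [  1.37  -1.06 -15.6 ] [ 604.6 -128.3  293.4]
22.3 [  2.22  -0.18 -15.77] [ 604.6 -128.3  293.4]
22.35 [  2.02  -0.99 -16.86] [ 604.6 -128.3  293.4]
22.4 [  1.25  -0.86 -17.07] [ 604.6 -128.3  293.4]
22.45 [  1.57  -0.39 -17.45] [ 604.6 -128.3  293.4]
22.5 [  1.75  -0.43 -18.56] [ 604.5 -128.3  293.4]
s4 135 slope deg -0.042878252597889945 joint 0.35712174740211006
s5 146 slope deg -0.18417557147614316 joint 0.21582442852385686
s6 170 slope deg -0.47604941386090605 joint -0.07604941386090602
s7 117 slope deg 0.18420996213310473 joint 0.5842099621331047
```

View pics/s7.png

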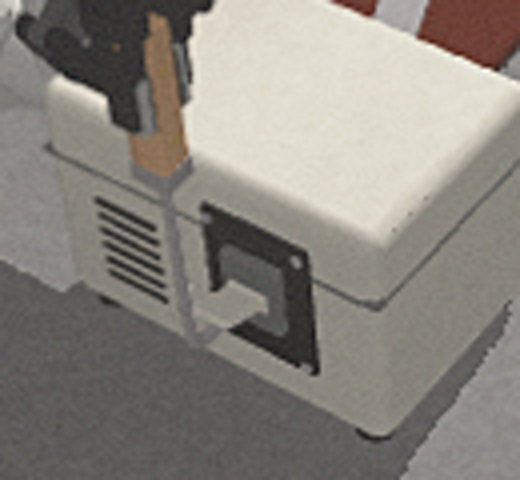

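The lever is up with the foot beneath it, but force is creeping (18.6 N) — release right away.

```bash
python3 -m crank '[{"tx":0,"ty":0,"tz":0.04,"turn":0,"grip":1},{"tx":0,"ty":0,"tz":0.07,"turn":0,"grip":1},{"tx":0,"ty":0,"tz":0.08,"turn":0,"grip":1},{"tx":0.07,"ty":0,"tz":0.08,"turn":0,"grip":1},{"tx":0.16,"ty":0,"tz":0.08,"turn":0,"grip":1}]'
python3 -m crank '[{"tx":0.04,"ty":0,"tz":0,"turn":0,"grip":1},{"tx":0.06,"ty":0,"tz":0,"turn":0,"grip":1},{"tx":0.06,"ty":0,"tz":0,"turn":0,"grip":1},{"tx":0.06,"ty":0,"tz":-0.05,"turn":0,"grip":1},{"tx":0.06,"ty":0,"tz":-0.2,"turn":0,"grip":1}]'
python3 - <<'E'
from h import *
im,d=env.read_camera('scene');p=env.camera_params('scene');P=pts(p,d);np.savez('pics/s8.npz',im=im,P=P)
y=np.radians(8);ex=np.array([np.cos(y),np.sin(y)]);ey=np.array([-ex[1],ex[0]])
A=P[...,:2]@ex;B=P[...,:2]@ey;Z=P[...,2]
for a in(536,540):
    m=(Z>90)&(Z<140)&(A>a)&(A<568)&(B>-221)&(B<-200)
    k=np.polyfit(A[m],Z[m],1);print(m.sum(),'joint',0.4+np.arctan(k[0]),np.polyval(k,[534,566]))
E
python3 plan.py
```

```text
t: 23.0
tcp_pos: [637.1, -123.9, 279.0]
orientation: [-3.132, 0.009, 0.138]
wrist_force: [-0.7, -0.5, -0.2]
gripper_width: 19.0
t: 23.5
tcp_pos: [647.5, -122.2, 315.6]
orientation: [-3.129, 0.016, 0.138]
wrist_force: [1.1, -0.6, -1.3]
gripper_width: 18.7
80 joint 0.703528934333064 [108.89325343 118.91588081]
76 joint 0.698337325146813 [109.03491942 118.87541254]
t 23.55 p [ 650.1 -123.   324.9] rpy [-3.1347  0.0037  0.1378] F [1.29 0.19 4.24] w 18.2
```

```bash
python3 -m crank '[{"tx":0,"ty":0,"tz":-0.2,"turn":0,"grip":1},{"tx":0,"ty":0,"tz":-0.4,"turn":0,"grip":1},{"tx":0,"ty":0,"tz":-0.6,"turn":0,"grip":1},{"tx":-0.05,"ty":0,"tz":-0.8,"turn":0,"grip":1},{"tx":-0.1,"ty":0,"tz":-0.93,"turn":0,"grip":1}]'
python3 - <<'E'
from h import *
y=np.radians(8);ex=np.array([np.cos(y),np.sin(y)]);ey=np.array([-ex[1],ex[0]])
for n in('scene','wrist'):
    im,d,P,p=cloud(n); A=P[...,:2]@ex;B=P[...,:2]@ey;Z=P[...,2]
    m=(Z>90)&(Z<140)&(A>538)&(A<568)&(B>-221)&(B<-200)
    if m.sum()>20:
        k=np.polyfit(A[m],Z[m],1);print(n,m.sum(),'joint',0.4+np.arctan(k[0]),np.polyval(k,[534,566]))
E
python3 plan.py 560,-40,510,0 480,130,510,-0.1 425,290,510,-0.2 417,369.5,420,-0.2256
```

```text
t: 24.05
tcp_pos: [630.5, -127.0, 516.1]
orientation: [-3.137, -0.002, 0.138]
wrist_force: [0.4, -1.0, -0.1]
gripper_width: 19.0
scene 80 joint 0.7035790727354387 [109.00856583 119.03295506]
wrist 344 joint 0.7045119606147705 [112.26329398 122.32047472]
t 24.15 p [ 630.4 -127.2  519.1] rpy [-3.1398 -0.0073  0.1371] F [-1.12  0.7  -0.6 ] w 19.0
560,-40,510,0 tx -0.289 ty -0.480 tz 0.044 turn 0.044 dist 112
480,130,510,-0.1 tx -0.400 ty -0.850 tz -0.000 turn 0.032 dist 188
425,290,510,-0.2 tx -0.353 ty -0.769 tz -0.000 turn 0.032 dist 169
417,369.5,420,-0.2256 tx -0.118 ty -0.382 tz 0.450 turn 0.008 dist 120
```

```bash
python3 - <<'E'
from h import *
y=np.radians(8);ex=np.array([np.cos(y),np.sin(y)]);ey=np.array([-ex[1],ex[0]])
W=np.load('pics/w1.npz')
im,d,P2,p=cloud('wrist'); save('w5',cv2.resize(im[:,:],(640,480)))
for n,P in(('start',W['P']),('now',P2)):
    A=P[...,:2]@ex;B=P[...,:2]@ey;Z=P[...,2]
    print(n)
    for a in range(524,572,3):
        m=(A>=a)&(A<a+3)&(B>-220)&(B<-202)&(Z>80)&(Z<150)
        if m.sum(): print(a+1.5,m.sum(),np.percentile(Z[m],[10,50,90]).round(1),end=' | ')
    print()
E
```

```text
start
525.5 56 [130.4 131.2 132.4] | 528.5 76 [112.  126.9 131.5] | 531.5 54 [110.3 111.4 112.6] | 534.5 52 [108.  109.2 110.4] | 537.5 51 [108.3 109.4 110.6] | 540.5 51 [108.6 109.3 110.4] | 543.5 53 [108.1 109.2 110.6] | 546.5 52 [108.3 109.4 110.5] | 549.5 51 [108.4 109.4 110.2] | 552.5 51 [108.  109.4 110.1] | 555.5 52 [108.1 109.3 110.8] | 558.5 53 [108.2 109.3 110.1] | 561.5 54 [107.8 109.1 110.3] | 564.5 51 [108.4 109.  110.5] | 567.5 4 [107.5 108.  108.7] | 
now
525.5 35 [130.5 131.4 132.5] | 528.5 66 [111.4 123.8 131.4] | 531.5 34 [110.5 111.3 112.3] | 534.5 29 [111.  111.9 113.1] | 537.5 31 [111.4 112.9 114. ] | 540.5 34 [112.4 113.9 115.1] | 543.5 32 [113.6 114.9 116.1] | 546.5 29 [114.9 115.9 117.3] | 549.5 32 [116.1 116.9 118.2] | 552.5 38 [117.2 118.2 119.3] | 555.5 31 [118.8 119.4 120.3] | 558.5 29 [119.1 120.8 121.4] | 561.5 39 [120.3 121.7 122.9] | 564.5 18 [118.9 120.5 122.4] |
```

Using only interior bins, the paddle slope is 9.8/27 → 0.348 rad, so joint ≈ 0.75: fully up (the earlier 0.70 was a tip-edge pixel artefact). Return to the rack.

```bash

python3 -m crank '[{"tx":-0.1,"ty":-0.16,"tz":0.015,"turn":0.014,"grip":1},{"tx":-0.2,"ty":-0.33,"tz":0.03,"turn":0.03,"grip":1},{"tx":-0.29,"ty":-0.48,"tz":0.04,"turn":0.044,"grip":1},{"tx":-0.29,"ty":-0.48,"tz":0.04,"turn":0.044,"grip":1},{"tx":-0.29,"ty":-0.48,"tz":0.04,"turn":0.044,"grip":1}]'
python3 -m crank '[{"tx":-0.08,"ty":-0.17,"tz":0,"turn":0.006,"grip":1},{"tx":-0.16,"ty":-0.34,"tz":0,"turn":0.012,"grip":1},{"tx":-0.25,"ty":-0.53,"tz":0,"turn":0.018,"grip":1},{"tx":-0.34,"ty":-0.72,"tz":0,"turn":0.025,"grip":1},{"tx":-0.4,"ty":-0.85,"tz":0,"turn":0.032,"grip":1}]'
python3 -m crank '[{"tx":-0.09,"ty":-0.17,"tz":0,"turn":0.006,"grip":1},{"tx":-0.18,"ty":-0.34,"tz":0,"turn":0.012,"grip":1},{"tx":-0.27,"ty":-0.53,"tz":0,"turn":0.018,"grip":1},{"tx":-0.35,"ty":-0.7,"tz":0,"turn":0.025,"grip":1},{"tx":-0.35,"ty":-0.77,"tz":0,"turn":0.032,"grip":1}]'
python3 plan.py 417,369.5,470,-0.2256
```

```text
t: 24.7
tcp_pos: [559.9, -39.5, 505.7]
orientation: [-3.137, -0.001, 0.0]
wrist_force: [-0.1, 0.2, -1.1]
gripper_width: 18.9
t: 25.2
tcp_pos: [479.6, 131.7, 505.2]
orientation: [-3.137, 0.002, -0.101]
wrist_force: [0.3, 0.2, -1.1]
gripper_width: 19.0
t: 25.7
tcp_pos: [425.1, 294.2, 504.5]
orientation: [-3.138, 0.004, -0.199]
wrist_force: [0.7, 0.1, -1.2]
gripper_width: 19.2
t 25.7 p [425.1 294.2 504.5] rpy [-3.1385  0.004  -0.1994] F [ 0.72  0.1  -1.24] w 19.2
417,369.5,470,-0.2256 tx -0.113 ty -0.361 tz 0.174 turn 0.008 dist 83
```

```bash

python3 -m crank '[{"tx":-0.05,"ty":-0.16,"tz":0,"turn":0.008,"grip":1},{"tx":-0.113,"ty":-0.36,"tz":0.02,"turn":0.008,"grip":1},{"tx":-0.113,"ty":-0.36,"tz":0.2,"turn":0.008,"grip":1},{"tx":-0.113,"ty":-0.36,"tz":0.38,"turn":0.008,"grip":1},{"tx":-0.113,"ty":-0.36,"tz":0.45,"turn":0.008,"grip":1}]'
python3 - <<'E'
from h import *
im,d,P2,p=cloud('scene'); t=env.get_state()['tcp_pos']; print(t)
for P,t in((np.load('pics/s3.npz')['P'],np.array([416.3,369.8,415.6])),(P2,t)):
    D=P-t
    for lo in(-180,-150,-120,-90,-70):
        m=(abs(D[...,0])<25)&(abs(D[...,1])<20)&(D[...,2]>lo)&(D[...,2]<lo+20)
        if m.sum(): print(lo,m.sum(),np.median(D[m],axis=0).round(1))
    m=(abs(D[...,0]+10)<35)&(abs(D[...,1])<25)&(D[...,2]>-200)&(D[...,2]<-170); print('foot z min',np.percentile(D[m],[3,50,97],axis=0).round(1))
E
python3 plan.py 418.6,368.6,251,-0.2256
```

```text
t: 26.2
tcp_pos: [416.8, 369.1, 408.4]
orientation: [3.138, 0.01, -0.225]
wrist_force: [-0.1, -0.7, -2.1]
gripper_width: 18.9
[416.60008914 368.73409136 407.6569684 ]
-180 44 [   5.     2.6 -174. ]
-150 37 [   6.1    1.2 -140.6]
-120 37 [   5.6    1.2 -109.9]
-90 42 [  4.6   1.  -79.9]
-70 28 [  5.1   0.8 -61.4]
foot z min [[ -21.4   -2.4 -183.6]
 [  -8.8    4.8 -179.7]
 [   7.7    9.5 -171.2]]
-180 39 [   2.4    0.8 -172.1]
-150 35 [ 3.400e+00  1.000e-01 -1.396e+02]
-120 38 [ 3.100e+00  1.000e-01 -1.096e+02]
-90 39 [  3.2   1.  -79.5]
-70 50 [  8.1   0.8 -53. ]
foot z min [[ -27.    -2.3 -185.6]
 [ -11.2    3.6 -181.1]
 [   4.6    8.2 -171.6]]
t 26.25 p [416.6 368.7 407.7] rpy [ 3.1367  0.0108 -0.2251] F [-1.28  0.39 -2.29] w 18.6
418.6,368.6,251,-0.2256 tx 0.018 ty -0.005 tz 0.783 turn 0.000 dist 157
```

```bash

python3 -m crank '[{"tx":0.01,"ty":-0.003,"tz":0.2,"turn":0,"grip":1},{"tx":0.01,"ty":-0.003,"tz":0.4,"turn":0,"grip":1},{"tx":0.01,"ty":-0.003,"tz":0.6,"turn":0,"grip":1},{"tx":0.01,"ty":-0.003,"tz":0.72,"turn":0,"grip":1},{"tx":0.01,"ty":-0.003,"tz":0.76,"turn":0,"grip":1}]'
python3 -m crank '[{"tx":0,"ty":0,"tz":0,"turn":0,"grip":1},{"tx":0,"ty":0,"tz":0,"turn":0,"grip":1},{"tx":0,"ty":0,"tz":0,"turn":0,"grip":1},{"tx":0,"ty":0,"tz":0,"turn":0,"grip":1},{"tx":0,"ty":0,"tz":0,"turn":0,"grip":1}]'
python3 - <<'E'
from h import *
im,d,P,p=cloud('scene'); t=env.get_state()['tcp_pos']
c=im[170:360,370:560]; save('s9',cv2.resize(c,None,fx=3.1,fy=3.1,interpolation=cv2.INTER_CUBIC))
D=P-t
for lo in(-180,-150,-120,-90,-70):
    m=(abs(D[...,0])<20)&(abs(D[...,1])<20)&(D[...,2]>lo)&(D[...,2]<lo+20)
    if m.sum(): print(lo,m.sum(),np.median(D[m],axis=0).round(1))
E
python3 plan.py 418.6,368.6,252,-0.2256 485.9,357.9,252,-0.2
```

```text
t: 26.75
tcp_pos: [416.7, 367.4, 253.0]
orientation: [3.133, 0.014, -0.226]
wrist_force: [-0.7, 0.8, -1.1]
gripper_width: 18.8
t: 27.25
tcp_pos: [417.1, 367.8, 254.2]
orientation: [3.135, 0.012, -0.226]
wrist_force: [0.1, 0.0, -1.0]
gripper_width: 18.7
-120 12 [   2.2    1.  -103.4]
-90 24 [  2.1   0.4 -78.6]
-70 31 [  8.7   1.2 -52.6]
t 27.3 p [417.  367.7 253.9] rpy [ 3.1343  0.0127 -0.226 ] F [ 0.8  -0.43 -0.44] w 19.0
418.6,368.6,252,-0.2256 tx 0.007 ty -0.006 tz 0.009 turn -0.000 dist 3
485.9,357.9,252,-0.2 tx 0.340 ty -0.023 tz -0.000 turn -0.008 dist 68
```

View pics/s9.png

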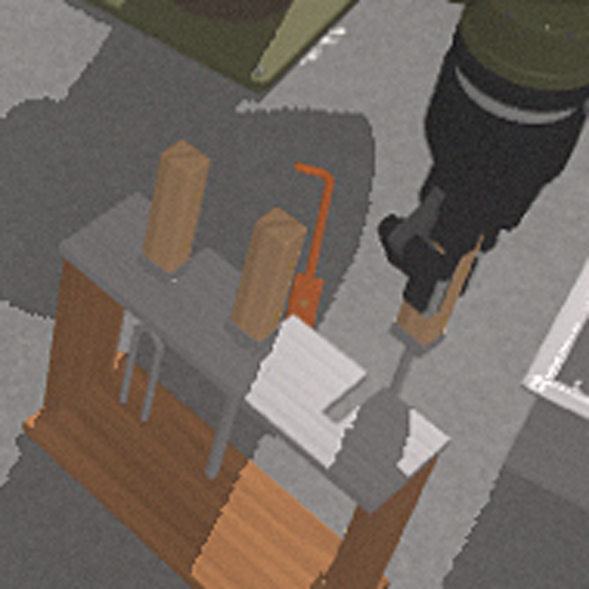

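Hook stands in front of its notch (crop ~350,400), the others untouched. Slide in along the extraction line, checking force.

```bash

python3 -m crank '[{"tx":0.01,"ty":-0.006,"tz":0.005,"turn":0,"grip":1},{"tx":0.05,"ty":-0.009,"tz":0.005,"turn":0,"grip":1},{"tx":0.1,"ty":-0.012,"tz":0.005,"turn":0,"grip":1},{"tx":0.14,"ty":-0.015,"tz":0.005,"turn":0,"grip":1},{"tx":0.17,"ty":-0.017,"tz":0.005,"turn":0,"grip":1}]'
python3 plan.py 485.9,357.9,252,-0.226
```

```text
t: 27.8
tcp_pos: [451.9, 363.1, 252.2]
orientation: [3.134, 0.013, -0.227]
wrist_force: [-0.5, -0.1, -0.9]
gripper_width: 18.7
t 27.8 p [451.9 363.1 252.2] rpy [ 3.1341  0.0128 -0.2267] F [-0.52 -0.07 -0.88] w 18.7
485.9,357.9,252,-0.226 tx 0.172 ty -0.013 tz -0.001 turn -0.000 dist 34
```

```bash

python3 -m crank '[{"tx":0.04,"ty":-0.003,"tz":0,"turn":0,"grip":1},{"tx":0.08,"ty":-0.006,"tz":0,"turn":0,"grip":1},{"tx":0.12,"ty":-0.009,"tz":0,"turn":0,"grip":1},{"tx":0.155,"ty":-0.012,"tz":0,"turn":0,"grip":1},{"tx":0.167,"ty":-0.013,"tz":0,"turn":0,"grip":1}]'
python3 plan.py 485.5,357.9,245,-0.226
python3 -m crank '[{"tx":0,"ty":0,"tz":0.007,"turn":0,"grip":1},{"tx":0,"ty":0,"tz":0.014,"turn":0,"grip":1},{"tx":0,"ty":0,"tz":0.02,"turn":0,"grip":1},{"tx":0,"ty":0,"tz":0.025,"turn":0,"grip":1},{"tx":0,"ty":0,"tz":0.03,"turn":0,"grip":1}]'
python3 plan.py
```

```text
t: 28.3
tcp_pos: [485.8, 357.9, 251.7]
orientation: [3.134, 0.013, -0.227]
wrist_force: [-0.1, -0.0, -1.0]
gripper_width: 18.7
t 28.3 p [485.8 357.9 251.7] rpy [ 3.134   0.0129 -0.2273] F [-0.05 -0.01 -1.02] w 18.7
485.5,357.9,245,-0.226 tx -0.001 ty 0.000 tz 0.033 turn -0.000 dist 7
t: 28.8
tcp_pos: [485.4, 358.0, 245.6]
orientation: [3.134, 0.013, -0.227]
wrist_force: [0.4, 0.2, -0.0]
gripper_width: 19.1
t 28.8 p [485.4 358.  245.6] rpy [ 3.134   0.0129 -0.2269] F [ 0.38  0.23 -0.01] w 19.1
```

```bash

python3 -m crank '[{"tx":0,"ty":0,"tz":0.002,"turn":0,"grip":1},{"tx":0,"ty":0,"tz":0.004,"turn":0,"grip":1},{"tx":0,"ty":0,"tz":0.006,"turn":0,"grip":1},{"tx":0,"ty":0,"tz":0.006,"turn":0,"grip":1},{"tx":0,"ty":0,"tz":0.006,"turn":0,"grip":1}]'
python3 plan.py
```

```text
t: 29.3
tcp_pos: [485.5, 358.0, 245.2]
orientation: [3.134, 0.013, -0.227]
wrist_force: [-1.5, -0.7, 5.0]
gripper_width: 19.0
t 29.3 p [485.5 358.  245.2] rpy [ 3.1343  0.0127 -0.227 ] F [-1.55 -0.65  4.98] w 19.0
```

Seated on the plate (5 N). Release.

```bash

python3 -m crank '[{"tx":0,"ty":0,"tz":0,"turn":0,"grip":0.3},{"tx":0,"ty":0,"tz":0,"turn":0,"grip":0},{"tx":0,"ty":0,"tz":0,"turn":0,"grip":-0.3},{"tx":0,"ty":0,"tz":0,"turn":0,"grip":-0.6},{"tx":0,"ty":0,"tz":0,"turn":0,"grip":-0.6}]' 40
python3 -m crank '[{"tx":0,"ty":0,"tz":0,"turn":0,"grip":-0.8},{"tx":0,"ty":0,"tz":0,"turn":0,"grip":-0.8},{"tx":0,"ty":0,"tz":0,"turn":0,"grip":-0.8},{"tx":0,"ty":0,"tz":-0.05,"turn":0,"grip":-0.8},{"tx":0,"ty":0,"tz":-0.15,"turn":0,"grip":-0.8}]'
python3 -m crank '[{"tx":0,"ty":0,"tz":-0.2,"turn":0,"grip":-0.8},{"tx":0,"ty":0,"tz":-0.4,"turn":0,"grip":-0.8},{"tx":0,"ty":0,"tz":-0.6,"turn":0,"grip":-0.8},{"tx":0,"ty":0,"tz":-0.75,"turn":0,"grip":-0.8},{"tx":-0.2,"ty":0,"tz":-0.8,"turn":0,"grip":-0.8}]'
python3 -m crank '[{"tx":-0.2,"ty":0,"tz":0,"turn":0,"grip":-0.8},{"tx":-0.4,"ty":0,"tz":0,"turn":0,"grip":-0.8},{"tx":-0.4,"ty":0,"tz":0,"turn":0,"grip":-0.8},{"tx":-0.4,"ty":0,"tz":0,"turn":0,"grip":-0.8},{"tx":-0.4,"ty":0,"tz":0,"turn":0,"grip":-0.8}]'
python3 - <<'E'
from h import *
from m import rect
y=np.radians(8);ex=np.array([np.cos(y),np.sin(y)]);ey=np.array([-ex[1],ex[0]])
for n in('scene','top'):
    im,d,P,p=cloud(n);X,Y,Z=P[...,0],P[...,1],P[...,2]
    m3=(Z>265)&(Z<310)&(X>420)&(X<650)&(Y>150)&(Y<450)
    nn,l,st,c=cv2.connectedComponentsWithStats(m3.astype(np.uint8))
    for k in range(1,nn):
        q=P[(l==k)&(Z>280)]
        if st[k,4]>40 and len(q)>5: print(n,'now handle',st[k,4],np.percentile(q[:,2],90).round(1),rect(q[:,:2]))
    A=P[...,:2]@ex;B=P[...,:2]@ey
    m=(Z>95)&(Z<140)&(A>536)&(A<562)&(B>-221)&(B<-200)
    if n=='scene':
        k=np.polyfit(A[m],Z[m],1);print('joint',0.4+np.arctan(k[0]))
        c=im[150:420,200:560]; save('s10',cv2.resize(c,None,fx=2.2,fy=2.2))
E
python3 plan.py
```

```text
t: 29.8
tcp_pos: [485.4, 358.0, 244.9]
orientation: [3.134, 0.013, -0.227]
wrist_force: [-0.2, 0.4, 0.0]
gripper_width: 68.6
t: 30.3
tcp_pos: [485.1, 357.6, 273.7]
orientation: [3.131, 0.016, -0.227]
wrist_force: [-1.0, -0.8, 0.2]
gripper_width: 77.0
t: 30.8
tcp_pos: [451.5, 367.2, 438.9]
orientation: [3.136, 0.01, -0.231]
wrist_force: [-0.7, 1.3, 0.8]
gripper_width: 76.6
t: 31.3
tcp_pos: [374.1, 385.3, 440.0]
orientation: [3.136, 0.01, -0.231]
wrist_force: [-0.4, -0.8, -0.4]
gripper_width: 76.9
top mincer 6264 174.6749326132408 (array([ 464.3, -189.9]), array([158. , 235.8]), 8.12)
rack 2359 189.5292230693865 (array([472.6, 285.8]), array([251.7,  70.7]), 80.99) [2359]
 handle 128 [157. 242.] 288.0 (array([483.4, 355.1]), array([24.6, 20.1]), 76.95)
 handle 130 [188. 249.] 288.0 (array([469., 286.]), array([23.8, 20.1]), 81.84)
 handle 123 [220. 253.] 289.0 (array([460.3, 215.7]), array([23.5, 19.1]), 82.91)
scene mincer 4567 173.9125094584632 (array([ 470.9, -186. ]), array([158.6, 236.2]), 7.84)
rack 3389 189.32775458326705 (array([476.9, 288.5]), array([251.8,  74.9]), 81.3) [3388    1]
 handle 249 [429. 225.] 285.0 (array([464.7, 220.8]), array([23.7, 21.2]), 79.51)
 handle 265 [459. 247.] 285.0 (array([474.2, 289.1]), array([23.7, 23.1]), 80.55)
 handle 294 [489. 272.] 286.0 (array([489.1, 358.1]), array([24.4, 20.3]), 78.28)
scene now handle 244 290.4 (array([465.3, 220.3]), array([24.8, 20.7]), 82.13)
scene now handle 267 290.4 (array([474.2, 289.6]), array([24.8, 22.3]), 79.54)
scene now handle 292 290.2 (array([488.1, 357.9]), array([25.7, 22.1]), 71.47)
joint 0.7588889182903622
top now handle 131 291.7 (array([481.7, 354.8]), array([24.3, 19.6]), 75.92)
top now handle 126 292.1 (array([469.1, 286.3]), array([26. , 19.9]), 80.92)
top now handle 122 293.0 (array([460.3, 216.3]), array([24.3, 20. ]), 85.08)
t 31.4 p [374.4 385.2 439.5] rpy [ 3.1351  0.0107 -0.2322] F [ 0.11  0.55 -0.1 ] w 76.5
```

View pics/s10.png

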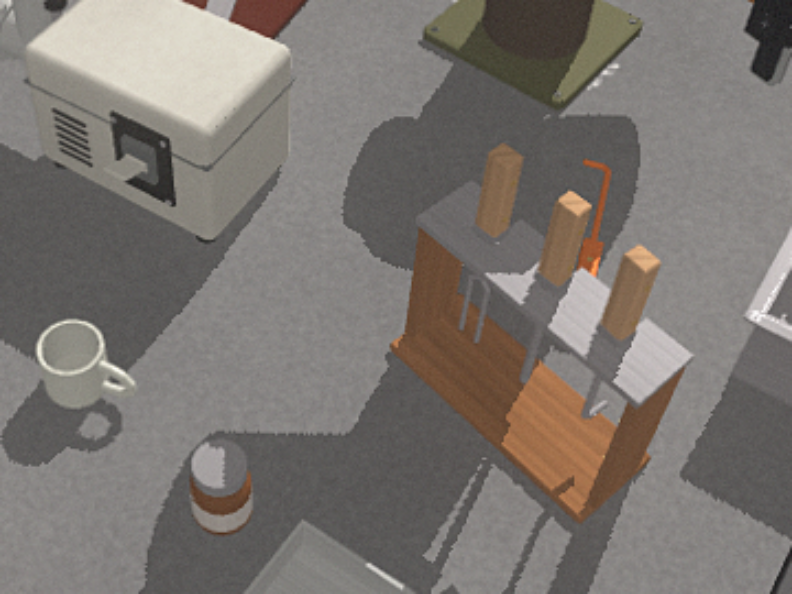

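The hook hangs upright in its notch (crop ~630,330). The lever is up at (130,165), the cup and jar are where they were, and the robot is clear, so I'm handing in.

```bash
python3 -c "
from rig import env
print(env.finish_job())"
```

```text
the job is handed in; nothing more can be done
None
```

I took the hook from the rack's +y notch and reset the breaker with it: lever down, then up. I then hung the hook back in the same notch and handed in at about 31.4 s; the hand-in reports no verdict.

**Pressing, as wrist force at a standstill:**
- **Lower stop:** about 11.5 N, held for at least 0.25 s.
- **Upper stop:** 15 to 18.6 N, held for about 0.3 s. The force kept creeping up while I held still, so I backed off at 18.6 N, close to the 20 N limit. The peak between readings is not known.

**Last checks:**
- **Lever:** about 0.76 rad from the scene camera at the end, and about 0.75 rad from the wrist camera after the lift. Two earlier fits gave 0.70; that came from depth pixels at the paddle's edge.
- **Hook:** upright, handle top at about 290 mm, within 2 mm of where it started.
- **Bystanders:** the fork and steel handles are within about 1 mm of their starting places. In the pictures, the cup, jar and orange look-alike look unmoved. The oil bottle was not in the last picture and I did not re-measure it; the arm worked about 200 mm from it.
- **Robot:** clear of everything, with the gripper open.

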